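# Load the ribbon cassette in the photo printer

## Task

Load the fresh ribbon cassette (white shell, blue fin) into the photo printer: reach in under the raised cover, set it down on the seat without dropping or forcing it, and slide it away from the printer's front, fully home, so that its far edge pushes the orange sensing lever back. Then ease the cover fully shut without letting it slam, and press the green start button on the front deck. Leave the used grey cassette and the other things on the desk where they are.

Things in the scene. Friction and masses are not known exactly. Their poses are not given: they have to be found in the camera images.
- printer: Charcoal photo printer, fixed, 325 deep (x) x 250 wide (y) x 130 high. Origin on the desk under it; local x runs from its front (robot side) to its back, y left, z up. Front deck: x -175 to -105, top z 112. Behind it an open-topped bay. Over the bay leans the open cover, hinged at the back: a hand pointing straight down hits it, one tilted 25 to 30 degrees, fingers towards the back, has room.
- bay_mouth (a point): Middle of the open top of the cassette bay, printer local x 0, y 0, z 130. The bay has a flat seat at z 50, from x -105 (back of the deck) to x 100 (far wall, the stop for the cassette), between upright cheeks with inner faces at y +-81. Cheeks and far wall are 130 high. The cassette is set down from above and slid to the far wall.
- seat_home (a point): Point on the seat (printer local x 52, y 0, z 50) where the cassette's origin lies when the cassette is fully home against the far wall. Axes as the printer's.
- fresh_cassette: Fresh cassette, white shell, blue fin, loose, flat on the desk, yaw -0.45 to 0.1, 0.3 kg +-20 %. 96 (x) x 150 (y) x 74 high; origin at the centre of its underside, z up. Two spool housings along y at x +-31, each 34 wide and 34 high. Grip fin in the middle, along x: 60 long, 16 thick (y), top at z 74. Same shape when turned half round. Loaded, its x lies along the printer's x.
- fresh_fin (a point): Grip point in the fresh cassette's fin, 63 above its underside, frame as the cassette's. Grip across the fin's 16 mm (cassette y) with the hand already tilted along the fin (25 to 30 degrees, fingers pointing down and to the cassette's +x), as it must be in the bay; the fingertips then just clear the spool housings.
- used_cassette: Used cassette, dark grey shell with a light grey fin, same size and shape, 0.24 kg, lying on the desk beside the fresh one. Origin at the centre of its underside. To be left alone.
- sense_lever (a joint): Angle of the orange sensing lever (rad). 0: free, leaning out of a slot in the middle of the bay's far wall, towards the front. Grows as the cassette's edge pushes it back: about 0.57 with the cassette against the wall; the switch makes at 0.45. Its spring, 0.25 to 0.45 N at the roller, is weaker than the cassette's friction, so the cassette stays where it is slid.
- lever_roller (a point): Centre of the roller (radius 5, 16 long in y) at the foot of the sensing lever, which is 32 long and hangs from a pivot at printer local x 106, z 88. With the lever free the roller's front is at local x 83, z 62, so the lever starts to move when the cassette's origin is 17 mm short of home.
- cover (a joint): Opening of the cover (rad): 0 shut, at the start 1.05 to 1.15 (60 to 66 degrees above level), stop at 1.18. Heavy (0.7 kg) on stiff friction hinges: it stays where it is left and must be pushed all the way down; 1 to 2 N at its free edge moves it slowly.
- cover_hinge (a point): Middle of the cover's hinge line, at printer local x 130, y 0, z 130. The line runs along the printer's y. The point's frame turns with the cover: its x axis runs from the free edge to the hinge, z is the outward normal of the cover's outer face.
- cover_push (a point): Middle of the solid light-grey front bar of the cover, on its outer face, 215 from the hinge line and 12 out from the hinge's plane. The cover is 246 wide, its free edge 242 from the hinge, with a clear pane between its bars and a 14 mm skirt under the free edge. To shut it, push here square on the outer face, from behind and above, round the hinge.
- start_button (a joint): Travel of the start button (m): 0 up, 0.006 fully down. Sprung, 1.2 N to start, 4 N fully down; springs back when released.
- start_button_top (a point): Centre of the top of the green start button, 22 in diameter, on the front deck at printer local x -142, y -75; its top stands at z 134, 22 above the deck. Pressed straight down.
- card_case: Yellow memory-card case, 62 x 40 x 14, loose on the desk in front of the cassettes. Origin under its centre. To be left alone.
- lens: Black camera lens standing upright, 76 diameter, 92 high, loose. Origin under its centre. To be left alone.
- mug: Blue mug, 82 diameter, 95 high, loose. Origin under its centre. To be left alone.
- stompbox: Red guitar effects pedal, 115 x 70 x 51, loose. Origin under its centre. To be left alone.
- paperweight: Dark round paperweight with a ball on top, 84 diameter, 84 high, loose. Origin under its centre. To be left alone.
There are look-alikes about, which are no part of the job. What is meant by the fresh_cassette is not purple, and is the larger of those in its own colour.

How it is judged:
By the outcome, as a careful person would: the job done as asked, in the order asked, and still so for the second after the job is handed in, with the robot touching nothing.
It also fails if it takes over 72 s, if anything falls off the work surface, if the arm or the gripper's body presses on something with over 40 N, if the wrist force passes 120 N, or if a joint passes its speed limit or range.

## Robot

A 7-joint arm with a two-finger parallel gripper is mounted at the origin on the work surface. World frame = base frame: x ahead of the robot, y to its left, z up, the work surface at z = 0. Lengths are in mm, angles in rad, forces in N, time in s.
With the tool pointing down it reaches from about 350 to 900 mm from the base axis. Payload 8.1 kg.
Tool frame: the origin (TCP) lies on the centre line of the jaws, within the pads' length; the fingertips stand 8 mm ahead of it and the grasp point (between the pads) lies 11 mm behind it; z points along the fingers, y is the line along which they close (so a half turn about z gives the same grasp; the last joint's range is limited). The gripper opens to 85 mm and grips with 20 to 120 N. Pads are 22 mm wide; open, the fingers measure 114 mm over their backs; the gripper's body (76 mm by 85 mm) begins 54 mm behind the grasp point. The pads swing forward as they close: fully open they stand 13 mm farther back than shut.
Start: joints at [-1.353, 0.434, 0.025, 1.573, -0.012, 1.134, -0.075], TCP at [197.106, 593.119, 239.323] pointing down, gripper open.
Joint ranges: [-2.62, 2.62], [-0.44, 2.09], [-1.27, 1.32], [0.08, 2.57], [-1.32, 4.46], [0.12, 2], [-2.74, 2.74]. Speed limits (rad/s): [2.22, 2.22, 3.01, 3.01, 3.14, 3.14, 3.14].

## Interface

Orientations are given as [roll, pitch, yaw] about the fixed x, y, z axes, in that order (R = Rz(yaw) Ry(pitch) Rx(roll)).
In Python, from plant import bot gives the robot as it stands. The module is installed in compiled form; this text tells all that it offers.
- The arm moves only by the tool step_arm, never from a script. Its argument "increments" is text: rows parted by semicolons, each of 6 numbers parted by spaces: the shift along the world's x, y, z each as a share of 0.03 m, from -1 to 1, then the turn, a rotation vector about the world's x, y, z each as a share of 0.12 rad, from -1 to 1. In form: x y z wx wy wz; .... A call has 1 to 5 rows; each row shifts and turns the commanded pose from where the row before left it; what a row does not reach is not made up. A row lasts 1/8 s, in which the tool goes at most 62.5 mm and 10.7 degrees, less where a joint would pass 70% of its speed; a pose out of reach is approached as far as the arm can. A call with a number of a shift or a turn outside -1 to 1 is refused whole. A call with a gripper value outside its range is refused whole. "grip" is the opening, from 0 (shut) to 1 (fully open), set as the call begins (left out, the last holds). The fingers move at their own pace and stop on an object; "newtons" is the grip in N (left out, the last holds). Time passes only in rows, so rows that do not move let the fingers close. It gives the time, the measured TCP pose, the force, the opening and the grip force at its end, in the units of the state.
- bot.read_state(): the state, without advancing time (a new reading comes with each control period).
- bot.snapshot(name): name is "scene" or "top" or "wrist"; returns a dict with "image" (400x640x3 uint8, red, green, blue), "intrinsics" (3x3 intrinsics, pixels), "position" and "attitude" of the camera in the world. Camera axes: x right, y down, z forward; pixel columns grow to the right and rows downward; lengths in mm; the calibration is good to about 2 mm. A picture is of the moment at which its call begins. There is no depth.
- bot.sign_off(): hands the job in; it is judged then, once.
The state is a dict: "time": time; "joint_positions": joint angles; "qvel": joint speeds; "joint_torque": joint torques, N m; "tool_pos": TCP position; "tcp_rot": TCP orientation; "contact_force": force on the tool from outside, world axes, zero at the start; "ft_torque": the same for the moment, N m; "grip_width": finger opening in mm; "grip_force": force on a finger pad.
Only numpy, scipy, OpenCV 4.12 (cv2) and the standard library are available. Lean on these libraries where they do the work, as an engineer would, in place of code of your own. Each camera call takes 0.05 s, during which the arm holds its last target. There are 200 camera calls.

## Working session

There is one attempt and no reset: what is moved stays moved. The work goes in short steps, Python scripts to look and compute and a tool call to move; the robot and the scene stay as the last step left them, time stands still between calls to the robot, and variables do not carry over. Pictures are saved under pics/ and viewed, at most 10 in all, crops included, and the job is handed in when it is done.

Besides the shell and the picture viewer there is one more tool, called after "Request:" as name(argument=value, ...) on one line, values as JSON. step_arm: Moves the arm, as the interface text tells. Its arguments: {"type":"object","properties":{"increments":{"type":"string"},"grip":{"type":"number"},"newtons":{"type":"number"}},"required":["increments"]}

```bash
mkdir -p pics; python3 - <<'E'
from plant import bot
import cv2,pickle
d={}
for n in ("scene","top","wrist"):
    s=bot.snapshot(n); d[n]=s
    cv2.imwrite(f"pics/{n}0.png",s["image"][...,::-1])
    print(n,s["intrinsics"],s["position"],s["attitude"])
pickle.dump(d,open("d0.pkl","wb"))
print(bot.read_state())
E
```

```text
scene [[363.11844362   0.         317.19741905]
 [  0.         363.11844362 197.72665333]
 [  0.           0.           1.        ]] [ 702.82792142 -837.1242477   780.63005943] [-2.23095627 -0.01349493  0.23153005]
top [[390.23925155   0.         320.39094579]
 [  0.         390.23925155 201.66628805]
 [  0.           0.           1.        ]] [ 289.52114708   12.05675166 1173.98841827] [-2.93341311e+00 -2.08716145e-03 -1.65392721e+00]
wrist [[334.36218795   0.         326.99341298]
 [  0.         334.36218795 195.75366484]
 [  0.           0.           1.        ]] [128.93815589 615.0718145  372.93314042] [2.85681976e+00 2.10369977e-03 1.24944008e+00]
{'time': 0.15, 'joint_positions': array([-1.35261288,  0.43510456,  0.02497483,  1.57388016, -0.01157462,
        1.13399889, -0.07512888]), 'qvel': array([-0.00153913, -0.00132724, -0.0003479 , -0.00195779,  0.00049471,
       -0.0017273 , -0.00083125]), 'joint_torque': array([ 2.91942844e-03, -6.70880771e+01,  1.02666602e+00, -3.16448271e+01,
        1.57544593e-02,  8.93285265e-03, -1.83076457e-05]), 'tool_pos': array([197.00309046, 592.74756823, 238.68345925]), 'tcp_rot': array([-3.14035370e+00,  1.37765329e-04,  2.82072195e+00]), 'contact_force': array([ 0.21289379, -0.39104344, -0.09415166]), 'ft_torque': array([ 0.00791621, -0.01586199,  0.02200601]), 'grip_force': 0.0, 'grip_width': 85.61908607548516}
```

View pics/scene0.png

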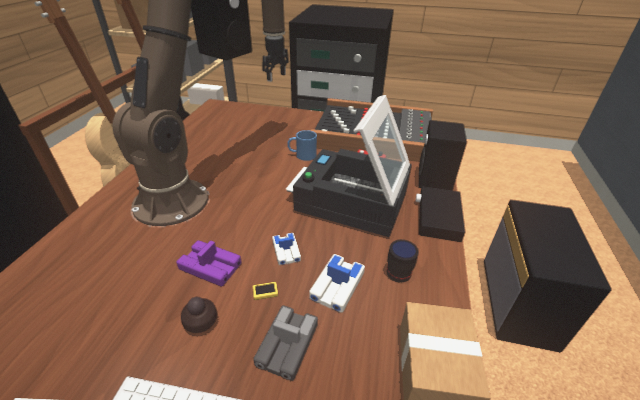

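View pics/top0.png

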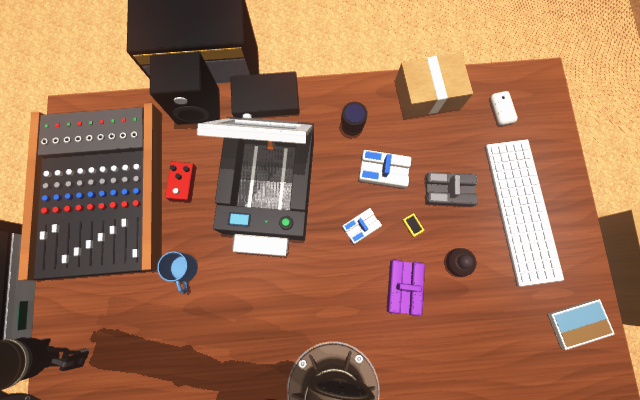

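Overview: fresh cassette in top at ~(385,168), printer at ~(265,180), lens at (353,117), small decoy at (362,226). Next come enlarged crops for measuring.

```bash
cat > h.py <<'E'
import numpy as np,cv2,pickle
from scipy.spatial.transform import Rotation as R
from scipy.optimize import least_squares
def rot(a): return R.from_euler('xyz',a)
def proj(s,P):
    c=rot(s["attitude"]).inv().apply(np.atleast_2d(P)-s["position"]); k=s["intrinsics"]
    return np.c_[k[0,0]*c[:,0]/c[:,2]+k[0,2],k[1,1]*c[:,1]/c[:,2]+k[1,2]]
def body(p,L):  # p=x,y,yaw
    return R.from_euler('z',p[2]).apply(L)+[p[0],p[1],0]
def back(s,uv,z):
    k=s["intrinsics"]; d=rot(s["attitude"]).apply([(uv[0]-k[0,2])/k[0,0],(uv[1]-k[1,2])/k[1,1],1])
    return s["position"]+d*(z-s["position"][2])/d[2]
E
python3 - <<'E'
from h import *
d=pickle.load(open("d0.pkl","rb"))
t=d["top"]["image"][105:245,200:430,::-1]; cv2.imwrite("pics/tc.png",cv2.resize(t,None,fx=3.4,fy=3.4,interpolation=cv2.INTER_CUBIC))
t=d["scene"]["image"][90:320,280:430,::-1]; cv2.imwrite("pics/sc.png",cv2.resize(t,None,fx=2.6,fy=2.6,interpolation=cv2.INTER_CUBIC))
for uv,z in [((385,168),40),((285,222),134),((353,117),90)]: print(back(d["top"],uv,z))
E
```

```text
[ 615.66297323 -213.6932506    40.        ]
[460.3565898   91.30543845 134.        ]
[ 766.14542622 -127.30765739   90.        ]
```

View pics/tc.png

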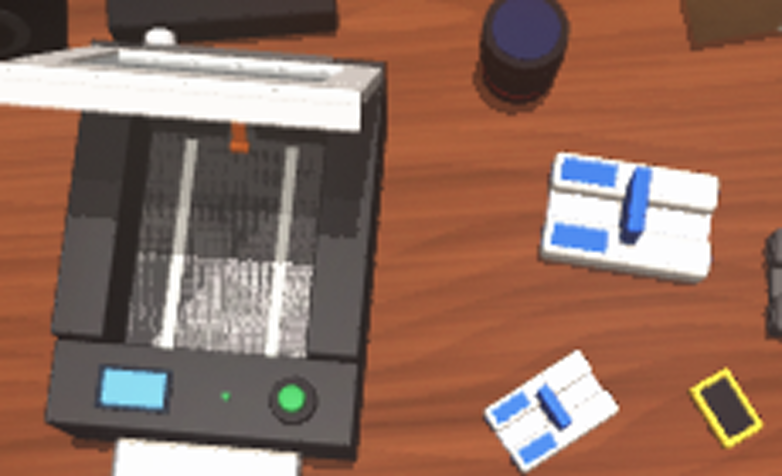

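View pics/sc.png

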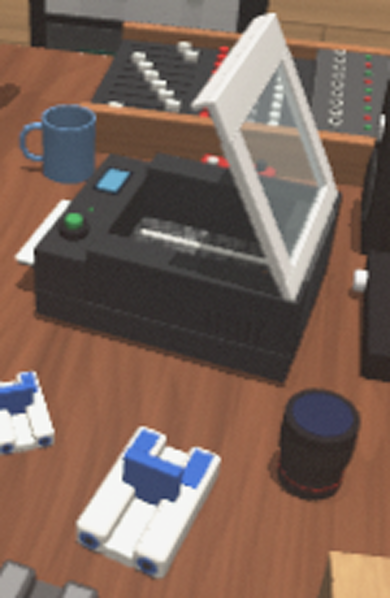

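```bash
cat > fit0.py <<'E'
from h import *
d=pickle.load(open("d0.pkl","rb")); T,S=d["top"],d["scene"]
tc=lambda a:(np.array(a)+.5)/3.4-.5+[200,105]
sc=lambda a:(np.array(a)+.5)/2.6-.5+[280,90]
def fit(L1,p1,L2,p2,x0):
    f=lambda p:np.r_[proj(T,body(p,L1))-p1,proj(S,body(p,L2))-p2].ravel()
    r=least_squares(f,x0,loss='soft_l1',f_scale=.7,x_scale=[100,100,.3]); print(r.x.round(3)); print(f(r.x).reshape(-1,2).round(1).tolist()); return r.x
P=fit(np.array([(-175,125,112),(-175,-125,112),(-105,125,130),(-105,-125,130),(150,-125,130),(-105,81,130),(-105,-81,130),(-142,-75,134)],float),
 tc([(47,424),(357,447),(52,333),(362,360),(386,63),(106,341),(308,357),(291,399)]),
 np.array([(-142,-75,134),(-175,-125,112),(150,-125,0),(-175,-125,0)],float),sc([(73,219),(37,262),(283,382),(38,308)]),[620,100,-.05])
C=fit(np.array([(48,75,34),(48,-75,34),(-48,75,34),(-48,-75,34),(-48,75,0),(-48,-75,0),(30,0,74)],float),
 tc([(556,153),(718,178),(545,248),(708,268),(541,262),(705,283),(644,168)]),
 np.array([(-48,-75,34),(48,-75,34),(48,-75,0),(48,75,34)],float),sc([(80,525),(157,558),(155,577),(218,452)]),[615,-213,-.2])
# cover angle: free-edge corners: tc left (-?), right (361,130)/(362,92); scene
def cov(th,x,y,z): # hinge frame
    return body(P,np.array([130+x*np.cos(th),y,130-x*np.sin(th)])+np.array([z*np.sin(th),0,z*np.cos(th)]))
for th in (1.0,1.05,1.1,1.15,1.18):
    print(th,[(((proj(T,cov(th,-242,-123,z))[0]-[200,105]+.5)*3.4).round().tolist(),((proj(S,cov(th,-242,y,z))[0]-[280,90]+.5)*2.6).round().tolist()) for z,y in((12,123),(12,-123),(-2,123),(-2,-123))])
t=T["image"][...,::-1].copy();s=S["image"][...,::-1].copy()
def box(p,x0,x1,y0,y1,z0,z1,c):
    L=np.array([(x,y,z) for x in(x0,x1) for y in(y0,y1) for z in(z0,z1)],float)
    for q,im in((proj(T,body(p,L)),t),(proj(S,body(p,L)),s)):
        for i in range(8):
            for b in(1,2,4):
                if not i&b: cv2.line(im,*[tuple(int(v) for v in (q[j]*16).round()) for j in(i,i|b)],c,1,cv2.LINE_AA,4)
box(P,-175,-105,-125,125,0,112,(0,255,255));box(P,-105,150,-125,125,0,130,(0,255,0));box(P,-105,100,-81,81,50,130,(255,0,255))
box(C,-48,48,-75,75,0,34,(0,0,255));box(C,-30,30,-8,8,34,74,(0,255,0))
a=cv2.resize(t[105:245,200:430],None,fx=2,fy=2);b=cv2.resize(s[90:320,280:430],None,fx=2,fy=2)
o=np.zeros((460,760,3),np.uint8);o[:280,:460]=a;o[:,460:]=b;cv2.imwrite("pics/ov.png",o)
E
python3 fit0.py
```

```text
[ 6.12873e+02  1.39781e+02 -1.56000e-01]
[[-0.3, 0.2], [-0.5, 0.1], [-0.2, 0.7], [-0.1, -0.7], [-0.1, -0.8], [-0.1, -0.5], [-0.4, -1.0], [1.1, -0.3], [-0.6, -0.0], [-2.8, -4.9], [-0.2, 3.2], [-2.1, 4.8]]
[ 6.18428e+02 -2.16402e+02 -2.29000e-01]
[[-0.2, -0.3], [0.7, -0.8], [-0.9, 1.7], [0.6, 2.8], [-0.8, 0.4], [-1.0, 1.1], [-0.2, -0.0], [-3.6, -0.4], [1.8, 1.6], [1.8, 2.6], [0.2, 0.6]]
1.0 [([362.0, 130.0], [254.0, 19.0]), ([362.0, 130.0], [191.0, 107.0]), ([361.0, 151.0], [243.0, 23.0]), ([361.0, 151.0], [179.0, 111.0])]
1.05 [([363.0, 112.0], [263.0, 15.0]), ([363.0, 112.0], [201.0, 104.0]), ([362.0, 133.0], [252.0, 19.0]), ([362.0, 133.0], [189.0, 108.0])]
1.1 [([364.0, 93.0], [273.0, 13.0]), ([364.0, 93.0], [212.0, 101.0]), ([363.0, 114.0], [262.0, 16.0]), ([363.0, 114.0], [200.0, 104.0])]
1.15 [([365.0, 74.0], [282.0, 10.0]), ([365.0, 74.0], [224.0, 99.0]), ([364.0, 96.0], [271.0, 13.0]), ([364.0, 96.0], [211.0, 102.0])]
1.18 [([366.0, 63.0], [288.0, 9.0]), ([366.0, 63.0], [231.0, 98.0]), ([365.0, 85.0], [277.0, 12.0]), ([365.0, 85.0], [217.0, 100.0])]
```

View pics/ov.png

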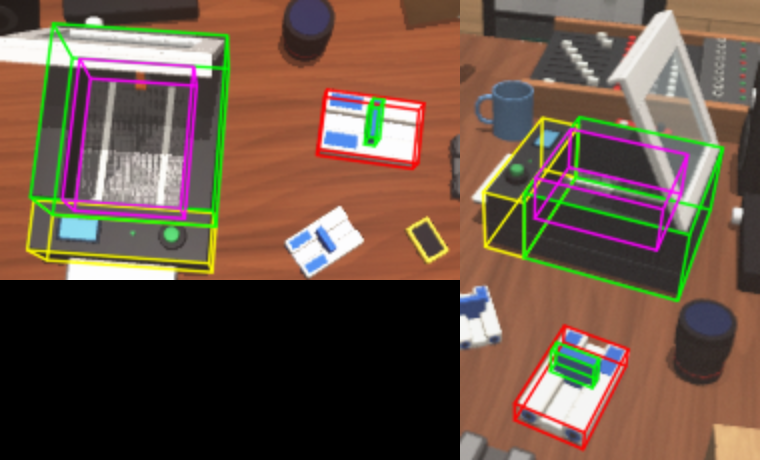

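Overlay confirms: the printer box and cassette box fit both views within about 1 px from the top. Cover angle is about 1.1. Moving towards the printer for a closer look with the wrist camera.

Request:
step_arm(increments=".46 -.87 .15 0 0 0;.46 -.87 .15 0 0 0;.46 -.87 .15 0 0 0;.46 -.87 .15 0 0 0;.46 -.87 .15 0 0 0")

```text
time: 0.78
tool_pos: [266.4, 461.6, 261.7]
tcp_rot: [-3.141, -0.0, 2.821]
contact_force: [-0.4, 0.5, 0.6]
grip_width: 85.2
grip_force: 0.0
```

Request:
step_arm(increments=".46 -.87 .15 0 0 0;.46 -.87 .15 0 0 0;.46 -.87 .15 0 0 0;.46 -.87 .15 0 0 0;.46 -.87 .15 0 0 0")

```text
time: 1.4
tool_pos: [335.4, 331.1, 284.4]
tcp_rot: [-3.141, -0.0, 2.821]
contact_force: [0.4, 1.2, 0.4]
grip_width: 85.6
grip_force: 0.0
```

Request:
step_arm(increments=".46 -.87 .15 0 0 0;.46 -.87 .15 0 0 0;.46 -.87 .15 0 0 0;.46 -.87 .15 0 0 0;.46 -.87 .15 0 0 0")

```text
time: 2.02
tool_pos: [404.3, 200.6, 306.9]
tcp_rot: [-3.142, -0.0, 2.821]
contact_force: [0.4, -0.3, -0.4]
grip_width: 85.7
grip_force: 0.0
```

Request:
step_arm(increments=".46 -.87 .15 0 0 0;.46 -.87 .15 0 0 0;0 0 0 0 0 0")

```text
time: 2.4
tool_pos: [432.6, 147.3, 316.1]
tcp_rot: [-3.142, 0.001, 2.817]
contact_force: [-0.8, -0.7, 0.6]
grip_width: 85.5
grip_force: 0.0
```

```bash
python3 - <<'E'
from plant import bot
from h import *
s=bot.snapshot("wrist");pickle.dump(s,open("w1.pkl","wb"));st=bot.read_state();print(st['tool_pos'],st['tcp_rot'],st['joint_positions'],st['contact_force'],s['position'],s['attitude'])
cv2.imwrite("pics/w1.png",cv2.resize(s["image"][...,::-1],None,fx=1.25,fy=1.25,interpolation=cv2.INTER_CUBIC))
E
```

```text
[431.86376472 148.76298705 315.81088302] [ 3.14146125e+00 -6.14544971e-05  2.81864350e+00] [-0.73265318  0.08483834  0.31181675  1.85972663 -0.02803078  1.20118903
  0.83608745] [-0.32878761  0.43208522  0.4923772 ] [364.49631101 169.80744247 450.3578465 ] [2.85622558e+00 7.28209696e-04 1.24536891e+00]
```

View pics/w1.png

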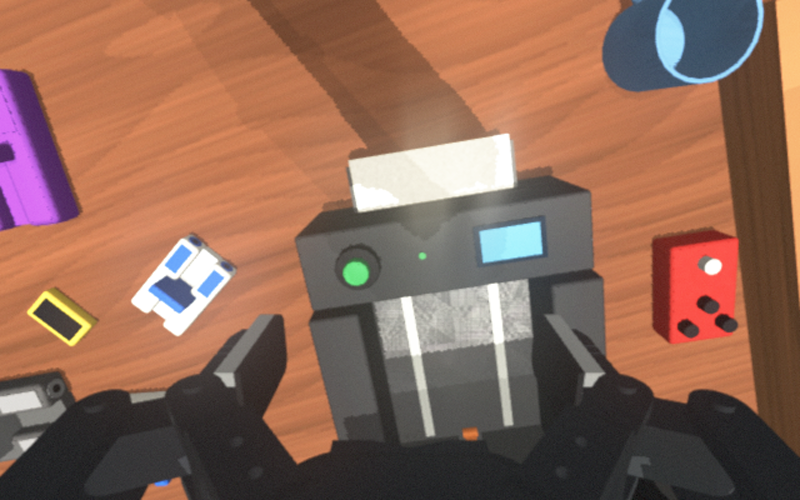

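The wrist view shows the printer: button at (356,273), deck front corners at (298,238) and (592,189), cheek fronts at (310,318)…(603,271) and the lever at (471,435). Refining its pose with these.

```bash
python3 - <<'E'
from h import *
d=pickle.load(open("d0.pkl","rb")); T=d["top"]; W=pickle.load(open("w1.pkl","rb"))
tc=lambda a:(np.array(a)+.5)/3.4-.5+[200,105]
wc=lambda a:(np.array(a)+.5)/1.25-.5
L1=np.array([(-175,125,112),(-175,-125,112),(-105,125,130),(-105,-125,130),(150,-125,130),(-105,81,130),(-105,-81,130),(-142,-75,134)],float)
p1=tc([(47,424),(357,447),(52,333),(362,360),(386,63),(106,341),(308,357),(291,399)])
L2=np.array([(-142,-75,134),(-175,-125,112),(-175,125,112),(-105,-125,130),(-105,125,130),(-105,-81,130),(-105,81,130)],float)
p2=wc([(356,273),(298,238),(592,189),(310,318),(603,272),(366,307),(551,279)])
for use in ((1,1),(0,1)):
    f=lambda p:np.r_[use[0]*(proj(T,body(p,L1))-p1),use[1]*(proj(W,body(p,L2))-p2)].ravel()
    r=least_squares(f,[613,140,-.156],loss='soft_l1',f_scale=.7,x_scale=[100,100,.3]); print(r.x.round(3)); print(f(r.x).reshape(-1,2).round(1).tolist())
# green button centroid
for s,n in((T,'T'),(W,'W')):
    im=s["image"].astype(int); m=(im[...,1]>im[...,0]+60)&(im[...,1]>im[...,2]+60)
    k,lab,st,c=cv2.connectedComponentsWithStats(m.astype(np.uint8))
    for i in range(1,k):
        if st[i,4]>25 : print(n,st[i,4],c[i],back(s,c[i],134))
E
```

```text
[ 6.12326e+02  1.43027e+02 -1.60000e-01]
[[-1.7, 0.3], [-2.0, 0.5], [-1.6, 0.8], [-1.5, -0.2], [-1.0, -0.4], [-1.4, -0.4], [-1.7, -0.6], [-0.3, 0.1], [-0.8, -0.7], [-4.8, -1.8], [0.1, -1.8], [-2.9, 1.9], [1.7, 2.0], [-6.8, 4.4], [0.1, 3.1]]
[ 6.12321e+02  1.45721e+02 -1.48000e-01]
[[-0.0, 0.0], [-0.0, 0.0], [-0.0, 0.0], [-0.0, -0.0], [-0.0, -0.0], [-0.0, 0.0], [-0.0, -0.0], [-0.0, -0.0], [0.2, -0.4], [-4.1, -0.8], [0.6, -3.8], [-1.4, 2.6], [3.0, 0.0], [-5.4, 4.7], [1.3, 1.6]]
T 45 [285.17777778 221.62222222] [461.34396713  90.76197967 134.        ]
W 311 [284.29903537 218.13504823] [460.87150227  91.72067392 134.        ]
```

```bash
cat > edge.py <<'E'
from h import *
from scipy.ndimage import map_coordinates
from scipy.optimize import minimize
def grad(s):
    g=cv2.GaussianBlur(s["image"],(0,0),.8).astype(np.float32)
    m=np.sqrt(cv2.Sobel(g,5,1,0)**2+cv2.Sobel(g,5,0,1)**2).max(2); return cv2.GaussianBlur(np.minimum(m,120),(0,0),1.)
def seg(E,n=60): return np.concatenate([np.linspace(a,b,n) for a,b in np.array(E,float)])
def score(p,gs,pts):
    v=0
    for s,g in gs:
        q=proj(s,body(p,pts)); v+=map_coordinates(g,[q[:,1],q[:,0]],order=1).mean()
    return v
def best(p0,ss,pts,r=(8,8,.05)):
    gs=[(s,grad(s)) for s in ss]
    c=[np.array(p0)+np.array(r)*o for o in np.random.default_rng(0).uniform(-1,1,(1500,3))]
    c.sort(key=lambda p:-score(p,gs,pts)); 
    R_=[minimize(lambda u:-score(np.array(p0)+u*r,gs,pts),(c[i]-p0)/r,method='Nelder-Mead') for i in range(5)]
    b=min(R_,key=lambda a:a.fun); return np.array(p0)+b.x*r,-b.fun
E
python3 - <<'E'
from edge import *
d=pickle.load(open("d0.pkl","rb")); T,S=d["top"],d["scene"]; W=pickle.load(open("w1.pkl","rb"))
top=[((-175,125,112),(-175,-125,112)),((-175,125,112),(-105,125,112)),((-175,-125,112),(-105,-125,112)),
((-105,-125,130),(-105,-81,130)),((-105,125,130),(-105,81,130)),((-105,125,130),(-20,125,130)),((-105,-125,130),(0,-125,130)),((-105,81,130),(-20,81,130)),((-105,-81,130),(0,-81,130)),((-105,-81,112),(-105,81,112))]
for n,ss in(('T',[T]),('W',[W]),('TW',[T,W]),('S',[S]),('TWS',[T,W,S])):
    p,v=best([613,142,-.155],ss,seg(top)); print(n,p.round(3),round(v,1),'button',body(p,[-142,-75,134]).round(1))
h=34
cas=[((-48,75,h),(48,75,h)),((-48,-75,h),(48,-75,h)),((-48,75,h),(-48,-75,h)),((48,75,h),(48,-75,h)),((-48,75,0),(-48,-75,0)),((-48,-75,0),(48,-75,0)),((-30,8,74),(30,8,74)),((-30,-8,74),(30,-8,74))]
for n,ss in(('T',[T]),('S',[S]),('TS',[T,S])):
    p,v=best([618,-216,-.229],ss,seg(cas),(10,10,.1)); print(n,p.round(3),round(v,1))
E
```

```text
T [ 6.14891e+02  1.41683e+02 -1.60000e-01] 99.6 button [462.8  90.2 134. ]
W [ 6.13890e+02  1.41912e+02 -1.63000e-01] 79.8 button [461.6  90.9 134. ]
TW [ 6.14034e+02  1.41873e+02 -1.62000e-01] 178.9 button [461.8  90.8 134. ]
S [ 6.16438e+02  1.42927e+02 -1.44000e-01] 61.3 button [465.2  89.1 134. ]
TWS [ 6.14087e+02  1.41849e+02 -1.63000e-01] 239.9 button [461.8  90.8 134. ]
T [ 6.20087e+02 -2.16189e+02 -2.45000e-01] 112.7
S [ 6.22108e+02 -2.15373e+02 -2.31000e-01] 98.2
TS [ 6.21018e+02 -2.15876e+02 -2.40000e-01] 210.1
```

```bash
cat > plan.py <<'E'
import sys
from h import *
from plant import bot
def Rt(yaw,tilt):
    z=np.array([np.sin(tilt)*np.cos(yaw),np.sin(tilt)*np.sin(yaw),-np.cos(tilt)]); y=np.array([-np.sin(yaw),np.cos(yaw),0])
    return np.c_[np.cross(y,z),y,z]
def plan(*wps):
    st=bot.read_state(); p=st['tool_pos'];Rc=rot(st['tcp_rot'])
    print('now',p.round(1),st['tcp_rot'].round(3),'F',st['contact_force'].round(1),'t',st['time'],'q',st['joint_positions'].round(2))
    for q,yaw,tilt in wps:
        q=np.array(q,float);Rg=R.from_matrix(Rt(yaw,tilt)); w=(Rg*Rc.inv()).as_rotvec(); dp=(q-p)/30; dw=w/.12
        n=int(np.ceil(max(abs(np.r_[dp,dw])))); print(q.round(1),'total',dp.round(2),dw.round(2),'| n',n,'row',(np.r_[dp,dw]/max(n,1)).round(2)); p,Rc=q,Rg
P=np.array([614.0,141.9,-.162]);C=np.array([621,-216,-.240])
E
python3 - <<'E'
from plan import *
z=Rt(C[2],.48)[:,2]; g=np.r_[C[:2],63]+11*z
plan((g-180*z,C[2],.48),(g-60*z,C[2],.48),(g,C[2],.48))
E
```

```text
now [431.9 148.8 315.8] [ 3.141 -0.     2.819] F [-0.3  0.4  0.5] t 2.45 q [-0.73  0.08  0.31  1.86 -0.03  1.2   0.84]
[ 545.2 -197.4  212.9] total [  3.78 -11.54  -3.43] [-1.11 -3.84  0.68] | n 12 row [ 0.31 -0.96 -0.29 -0.09 -0.32  0.06]
[ 599.  -210.6  106.5] total [ 1.79 -0.44 -3.55] [0. 0. 0.] | n 4 row [ 0.45 -0.11 -0.89  0.    0.    0.  ]
[ 625.9 -217.2   53.2] total [ 0.9  -0.22 -1.77] [0. 0. 0.] | n 2 row [ 0.45 -0.11 -0.89  0.    0.    0.  ]
```

Request:
step_arm(increments=".31 -.96 0 -.09 -.32 .06;.31 -.96 0 -.09 -.32 .06;.31 -.96 0 -.09 -.32 .06;.31 -.96 0 -.09 -.32 .06;.32 -.96 0 -.09 -.32 .06")

```text
time: 3.08
tool_pos: [478.4, 5.8, 315.6]
tcp_rot: [3.136, 0.2, 2.858]
contact_force: [-0.1, 1.2, -0.3]
grip_width: 85.2
grip_force: 0.0
```

Request:
step_arm(increments=".32 -.96 -.4 -.09 -.32 .06;.31 -.96 -.5 -.09 -.32 .06;.31 -.96 -.5 -.09 -.32 .06;.31 -.96 -.5 -.09 -.32 .06;.32 -.96 -.5 -.09 -.32 .06")

```text
time: 3.7
tool_pos: [525.9, -138.0, 243.2]
tcp_rot: [3.137, 0.4, 2.895]
contact_force: [-0.2, 0.1, 0.5]
grip_width: 85.7
grip_force: 0.0
```

Request:
step_arm(increments=".32 -.96 -.5 -.09 -.32 .06;.31 -.96 -.5 -.09 -.32 .06;0 0 0 0 0 0")

```text
time: 4.08
tool_pos: [543.3, -197.6, 212.1]
tcp_rot: [3.14, 0.476, 2.905]
contact_force: [-0.7, 0.7, -0.4]
grip_width: 85.6
grip_force: 0.0
```

```bash
python3 - <<'E'
from plan import *
from edge import *
s=bot.snapshot("wrist");pickle.dump(s,open("w2.pkl","wb"));
cv2.imwrite("pics/w2.png",cv2.resize(s["image"][...,::-1],None,fx=1.25,fy=1.25,interpolation=cv2.INTER_CUBIC))
h=34
cas=[((-48,75,h),(48,75,h)),((-48,-75,h),(48,-75,h)),((-48,75,h),(-48,-75,h)),((48,75,h),(48,-75,h)),((-48,75,0),(-48,-75,0)),((-48,-75,0),(48,-75,0)),((-30,8,74),(30,8,74)),((-30,-8,74),(30,-8,74))]
d=pickle.load(open("d0.pkl","rb")); T,S=d["top"],d["scene"]
p,v=best([621,-216,-.24],[s],seg(cas),(10,10,.06)); print('W',p.round(3),v)
p,v=best([621,-216,-.24],[s,T,S],seg(cas),(10,10,.06)); print('all',p.round(3),v)
print((proj(s,body(p,np.array(cas,float).reshape(-1,3)))*1.25).round(0).tolist())
z=Rt(C[2],.48)[:,2]; g=np.r_[p[:2],63]+11*z
plan((g-60*z,p[2],.48),(g,p[2],.48))
E
```

```text
W [ 6.18476e+02 -2.15308e+02 -2.46000e-01] 83.3846206665039
all [ 6.18961e+02 -2.15410e+02 -2.43000e-01] 291.03802490234375
[[515.0, 147.0], [495.0, 244.0], [305.0, 146.0], [323.0, 244.0], [515.0, 147.0], [305.0, 146.0], [495.0, 244.0], [323.0, 244.0], [507.0, 124.0], [313.0, 123.0], [313.0, 123.0], [329.0, 219.0], [422.0, 201.0], [420.0, 263.0], [398.0, 201.0], [399.0, 263.0]]
now [ 543.8 -196.1  212.8] [3.139 0.476 2.906] F [ 1.4  0.1 -0.3] t 4.125 q [-0.17  0.18  0.5   2.17 -0.34  0.36  1.94]
[ 597.  -210.   106.5] total [ 1.77 -0.46 -3.55] [-0.02 -0.03 -0.08] | n 4 row [ 0.44 -0.12 -0.89 -0.01 -0.01 -0.02]
[ 623.9 -216.6   53.2] total [ 0.9  -0.22 -1.77] [0. 0. 0.] | n 2 row [ 0.45 -0.11 -0.89  0.    0.    0.  ]
```

View pics/w2.png

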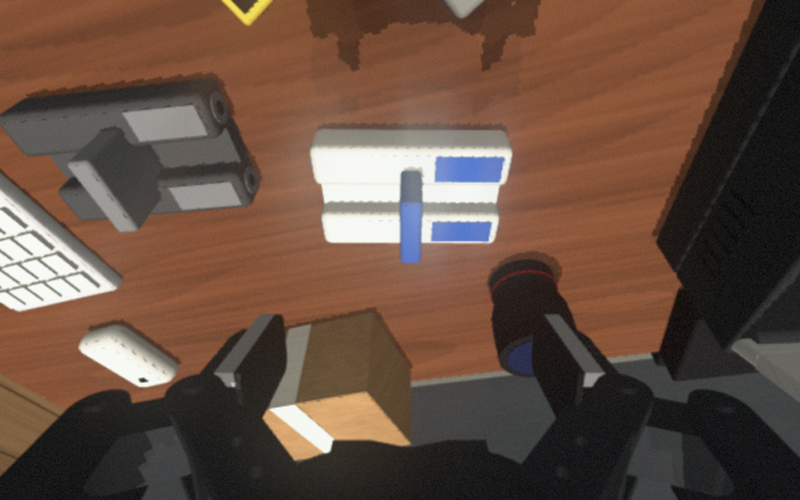

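The fin sits at ~(411,230), centred between the fingers and matching the fitted pose. Descending along the tool axis.

Request:
step_arm(increments=".44 -.12 -.89 0 0 -.02;.44 -.12 -.89 0 -.01 -.02;.44 -.12 -.89 0 -.01 -.02;.44 -.12 -.89 -.01 -.01 -.02;0 0 0 0 0 0")

```text
time: 4.75
tool_pos: [597.5, -208.2, 105.7]
tcp_rot: [3.138, 0.479, 2.9]
contact_force: [-0.6, -0.0, 1.1]
grip_width: 85.3
grip_force: 0.0
```

Request:
step_arm(increments=".3 -.07 -.59 0 0 0;.3 -.07 -.59 0 0 0;.3 -.07 -.59 0 0 0;0 0 0 0 0 0")

```text
time: 5.25
tool_pos: [626.1, -215.8, 63.6]
tcp_rot: [3.141, 0.47, 2.907]
contact_force: [-0.7, -0.5, -0.1]
grip_width: 85.7
grip_force: 0.0
```

```bash
python3 - <<'E'
from plan import *
z=Rt(-.243,.48)[:,2]; g=np.r_[619,-215.4,63]+11*z
plan((g,-.243,.48))
E
```

```text
now [ 626.1 -215.8   63.6] [3.141 0.47  2.907] F [-0.7 -0.5 -0.1] t 5.25 q [ 0.11  0.54  0.19  2.09 -1.18  0.12  2.74]
[ 623.9 -216.6   53.2] total [-0.07 -0.03 -0.34] [-0.03 -0.08 -0.07] | n 1 row [-0.07 -0.03 -0.34 -0.03 -0.08 -0.07]
```

Joints 6 and 7 ran into their limits at this tilt. Easing to a 25° tilt and gripping slightly higher should free them.

```bash
python3 - <<'E'
from plan import *
z=Rt(-.243,.44)[:,2]; g=np.r_[619,-215.4,65]+11*z
plan((g+[0,0,8],-.243,.44),(g,-.243,.44))
E
```

```text
now [ 626.1 -215.8   63.6] [3.141 0.47  2.907] F [-0.7 -0.5 -0.1] t 5.25 q [ 0.11  0.54  0.19  2.09 -1.18  0.12  2.74]
[ 623.5 -216.5   63. ] total [-0.09 -0.02 -0.02] [ 0.05  0.24 -0.07] | n 1 row [-0.09 -0.02 -0.02  0.05  0.24 -0.07]
[ 623.5 -216.5   55. ] total [ 0.    0.   -0.27] [0. 0. 0.] | n 1 row [ 0.    0.   -0.27  0.    0.    0.  ]
```

Request:
step_arm(increments="-.1 0 .1 .02 .13 -.02;-.1 0 .1 .03 .13 -.02;0 0 0 0 0 0")

```text
time: 5.62
tool_pos: [619.4, -216.4, 70.5]
tcp_rot: [-3.141, 0.439, 2.9]
contact_force: [-0.3, 0.2, 0.5]
grip_width: 85.2
grip_force: 0.0
```

```bash
python3 - <<'E'
from plan import *
z=Rt(-.243,.44)[:,2]; g=np.r_[619,-215.4,65]+11*z
plan((g,-.243,.44))
E
```

```text
now [ 619.4 -216.4   70.5] [-3.141  0.439  2.9  ] F [-0.3  0.2  0.5] t 5.625 q [-0.01  0.54  0.36  2.09 -1.11  0.22  2.65]
[ 623.5 -216.5   55. ] total [ 0.14 -0.   -0.52] [ 0.   -0.01 -0.01] | n 1 row [ 0.14 -0.   -0.52  0.   -0.01 -0.01]
```

Request:
step_arm(increments=".05 0 -.17 0 0 0;.05 0 -.17 0 0 0;.04 0 -.18 0 0 0;0 0 0 0 0 0")

```text
time: 6.12
tool_pos: [622.9, -217.0, 53.1]
tcp_rot: [3.139, 0.437, 2.894]
contact_force: [-0.0, -0.7, -0.2]
grip_width: 85.2
grip_force: 0.0
```

```bash
python3 - <<'E'
from plan import *
z=Rt(-.243,.44)[:,2]; g=np.r_[619,-215.4,65]+11*z
plan((g,-.243,.44))
E
```

```text
now [ 622.9 -217.    53.1] [3.139 0.437 2.894] F [-0.  -0.7 -0.2] t 6.125 q [ 0.05  0.56  0.28  2.08 -1.14  0.17  2.68]
[ 623.5 -216.5   55. ] total [0.02 0.02 0.07] [-0.02 -0.02  0.03] | n 1 row [ 0.02  0.02  0.07 -0.02 -0.02  0.03]
```

Request:
step_arm(increments=".02 .02 .07 0 0 0;0 0 0 0 0 0;0 0 0 0 0 0;0 0 0 0 0 0;0 0 0 0 0 0", grip=0, newtons=50)

```text
time: 6.75
tool_pos: [624.0, -216.0, 56.2]
tcp_rot: [3.14, 0.438, 2.894]
contact_force: [-1.3, 0.6, 4.2]
grip_width: 15.4
grip_force: 50.1
```

Request:
step_arm(increments="0 0 0 0 0 0;0 0 0 0 0 0;0 0 0 0 0 0")

```text
time: 7.12
tool_pos: [624.0, -216.1, 56.2]
tcp_rot: [3.14, 0.439, 2.894]
contact_force: [-2.6, 1.9, 5.0]
grip_width: 15.2
grip_force: 50.4
```

```bash
python3 - <<'E'
from plan import *
s=bot.read_state();print(s['grip_width'],s['grip_force'])
pickle.dump((s['tool_pos'],s['tcp_rot']),open("grasp.pkl","wb"))
plan()
E
```

```text
15.239015526416054 50.42296886444092
now [ 624.  -216.1   56.2] [3.14  0.439 2.894] F [-2.6  1.9  5. ] t 7.125 q [ 0.04  0.56  0.29  2.08 -1.13  0.18  2.67]
```

Firm grip at 15 mm wide, 50 N. Planning the lift and the carry over the deck.

```bash
python3 - <<'E'
from plan import *
w=lambda x,z,y=0:np.r_[body(P,np.array([x,y,0.]))[:2],z]
a=-.2476
plan(([622,-215.5,100],a,.439),([560,-150,240],a,.439),(w(-45,240),P[2],.439),(w(-42,125),P[2],.439))
E
```

```text
now [ 624.  -216.1   56.2] [3.14  0.439 2.894] F [-2.6  1.9  5. ] t 7.125 q [ 0.04  0.56  0.29  2.08 -1.13  0.18  2.67]
[ 622.  -215.5  100. ] total [-0.07  0.02  1.46] [-0.02 -0.   -0.01] | n 2 row [-0.03  0.01  0.73 -0.01 -0.   -0.  ]
[ 560. -150.  240.] total [-2.07  2.18  4.67] [0. 0. 0.] | n 5 row [-0.41  0.44  0.93  0.    0.    0.  ]
[569.6 149.2 240. ] total [0.32 9.97 0.  ] [0.   0.   0.71] | n 10 row [0.03 1.   0.   0.   0.   0.07]
[572.5 148.7 125. ] total [ 0.1  -0.02 -3.83] [0. 0. 0.] | n 4 row [ 0.02 -0.   -0.96  0.    0.    0.  ]
```

Request:
step_arm(increments="0 0 .2 0 0 0;-.02 0 .4 0 0 0;-.02 .01 .5 0 0 0;-.02 .01 .4 0 0 0")

```text
time: 7.62
tool_pos: [621.7, -215.5, 101.2]
tcp_rot: [3.14, 0.437, 2.894]
contact_force: [-0.5, -0.2, -2.9]
grip_width: 15.3
grip_force: 49.2
```

Request:
step_arm(increments="-.4 .3 .75 0 0 0;-.4 .4 .8 0 0 0;-.4 .4 .8 0 0 0;-.4 .4 .8 0 0 0;-.4 .5 .8 0 0 0")

```text
time: 8.25
tool_pos: [561.0, -155.4, 219.8]
tcp_rot: [3.139, 0.437, 2.893]
contact_force: [0.5, 1.3, -1.9]
grip_width: 15.3
grip_force: 49.3
```

```bash
python3 - <<'E'
from plan import *
w=lambda x,z,y=0:np.r_[body(P,np.array([x,y,0.]))[:2],z]
plan((w(-45,240),P[2],.439))
E
```

```text
now [ 561.  -155.4  219.8] [3.139 0.437 2.893] F [ 0.5  1.3 -1.9] t 8.25 q [-0.69  0.26  1.04  2.14 -0.55  0.48  2.05]
[569.6 149.2 240. ] total [ 0.29 10.15  0.67] [-0.02 -0.02  0.72] | n 11 row [ 0.03  0.92  0.06 -0.   -0.    0.07]
```

Request:
step_arm(increments=".03 .92 .06 0 0 .07;.03 .92 .06 0 0 .07;.03 .92 .06 0 0 .07;.03 .92 .06 0 0 .07")

```text
time: 8.75
tool_pos: [564.9, -44.2, 226.5]
tcp_rot: [3.139, 0.437, 2.927]
contact_force: [-0.4, -0.1, -3.5]
grip_width: 15.3
grip_force: 49.3
```

```bash
python3 - <<'E'
from plan import *
w=lambda x,z,y=0:np.r_[body(P,np.array([x,y,0.]))[:2],z]
plan((w(-45,240),P[2],.439))
E
```

```text
now [564.9 -44.2 226.5] [3.139 0.437 2.927] F [-0.4 -0.1 -3.5] t 8.75 q [-1.08  0.26  1.22  2.17 -0.43  0.47  1.77]
[569.6 149.2 240. ] total [0.16 6.45 0.45] [-0.02 -0.01  0.43] | n 7 row [ 0.02  0.92  0.06 -0.   -0.    0.06]
```

Request:
step_arm(increments=".02 .92 .06 0 0 .06;.02 .92 .06 0 0 .06;.02 .92 .06 0 0 .06")

```text
time: 9.12
tool_pos: [566.7, 38.5, 231.9]
tcp_rot: [3.14, 0.437, 2.949]
contact_force: [-0.6, -0.8, -1.6]
grip_width: 15.3
grip_force: 49.3
```

```bash
python3 - <<'E'
from plan import *
w=lambda x,z,y=0:np.r_[body(P,np.array([x,y,0.]))[:2],z]
plan((w(-45,240),P[2],.439))
E
```

```text
now [566.7  38.5 231.9] [3.14  0.437 2.949] F [-0.6 -0.8 -1.6] t 9.125 q [-1.29  0.3   1.28  2.15 -0.35  0.5   1.56]
[569.6 149.2 240. ] total [0.1  3.69 0.27] [-0.02 -0.01  0.25] | n 4 row [ 0.02  0.92  0.07 -0.   -0.    0.06]
```

Request:
step_arm(increments=".02 .9 .07 0 0 .06;.02 .9 .07 0 0 .06;.02 .9 .07 0 0 .06;.02 .9 .07 0 0 .06;0 0 0 0 0 0")

```text
time: 9.75
tool_pos: [569.7, 148.5, 240.4]
tcp_rot: [3.141, 0.438, 2.982]
contact_force: [-0.0, -0.5, -3.5]
grip_width: 15.1
grip_force: 49.3
```

```bash
python3 - <<'E'
from plan import *
w=lambda x,z,y=0:np.r_[body(P,np.array([x,y,0.]))[:2],z]
plan((w(-45,240),P[2],.439),(w(-42,125),P[2],.439))
d={n:bot.snapshot(n) for n in("scene","top","wrist")};pickle.dump(d,open("d3.pkl","wb"))
o=np.zeros((600,750,3),np.uint8)
a=cv2.resize(d["wrist"]["image"][...,::-1],None,fx=1.1719,fy=1.1719)[:,:750]; 
t=cv2.resize(d["top"]["image"][80:250,180:340,::-1],(320,340)); s=cv2.resize(d["scene"]["image"][70:240,270:440,::-1],(340,340))
o=np.zeros((600,700,3),np.uint8); o[:340,:320]=t;o[:340,330:670]=s;w=cv2.resize(d["wrist"]["image"][...,::-1],(400,250));o[345:595,:400]=w
cv2.imwrite("pics/d3.png",o)
E
```

```text
now [569.7 148.5 240.4] [3.141 0.438 2.982] F [-0.  -0.5 -3.5] t 9.75 q [-1.47  0.38  1.28  2.08 -0.34  0.56  1.38]
[569.6 149.2 240. ] total [-0.    0.02 -0.01] [-0.01 -0.01 -0.02] | n 1 row [-0.    0.02 -0.01 -0.01 -0.01 -0.02]
[572.5 148.7 125. ] total [ 0.1  -0.02 -3.83] [0. 0. 0.] | n 4 row [ 0.02 -0.   -0.96  0.    0.    0.  ]
```

View pics/d3.png

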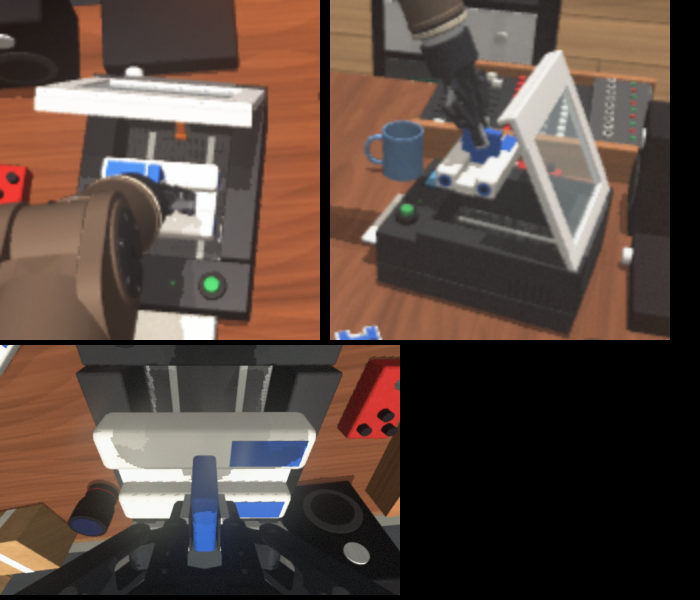

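The picture shows the cassette level over the bay, yaw matching, with the cover clear. Checking its pose numerically in the printer frame.

```bash
python3 - <<'E'
from edge import *
d=pickle.load(open("d3.pkl","rb"));T,S,W=d["top"],d["scene"],d["wrist"]
h=34
cas=seg([((10,-75,h),(48,-75,h)),((48,75,h),(48,-75,h)),((-48,-75,h),(-48,-20,h)),((-48,-75,h),(-14,-75,h))])+[0,0,184.2]
casW=seg([((-48,75,h),(-48,-75,h)),((-48,-75,0),(-48,75,0)),((48,60,h),(48,20,h)),((48,-60,h),(48,-20,h)),((14,60,h),(14,-60,h)),((-14,60,h),(-14,-60,h)),((-48,75,h),(-20,75,h)),((-48,-75,h),(-20,-75,h))])+[0,0,184.2]
p0=[564.8,149.3,-.16]
for n,ss,c in(('T',[T],cas),('W',[W],casW),('TS',[T,S],cas)):
    p,v=best(p0,ss,c,(8,8,.05)); print(n,p.round(3),round(v,1))
pr=seg([((-105,-125,130),(-105,-81,130)),((-105,-125,130),(0,-125,130)),((-105,-81,130),(-60,-81,130)),((-175,-125,112),(-105,-125,112)),((-175,-125,112),(-175,-20,112))])
print('printer T',best([614,141.9,-.162],[T],pr,(6,6,.03)))
pr=seg([((-105,-125,130),(-105,-81,130)),((-105,125,130),(-105,81,130)),((-105,125,130),(-80,125,130)),((-105,-125,130),(-80,-125,130)),((-105,81,130),(-80,81,130)),((-105,-81,130),(-80,-81,130)),((-105,-81,112),(-105,81,112))])
print('printer W',best([614,141.9,-.162],[W],pr,(6,6,.03)))
E
```

```text
T [ 5.64383e+02  1.46654e+02 -1.45000e-01] 116.3
W [ 5.62347e+02  1.42879e+02 -1.64000e-01] 63.8
TS [ 5.65437e+02  1.45790e+02 -1.15000e-01] 226.3
printer T (array([ 6.10670265e+02,  1.44152126e+02, -1.19895607e-01]), np.float64(96.98282623291016))
printer W (array([ 6.13880473e+02,  1.43419513e+02, -1.63200734e-01]), np.float64(47.33090591430664))
```

Request:
step_arm(increments=".01 .04 -.4 0 0 -.02;0 0 -.5 0 0 0;0 0 -.5 0 0 0;0 0 -.4 0 0 0")

```text
time: 10.4
tool_pos: [569.7, 145.9, 185.1]
tcp_rot: [3.14, 0.437, 2.974]
contact_force: [0.2, -0.9, -2.6]
grip_width: 15.6
grip_force: 49.4
```

Request:
step_arm(increments="0 0 -.2 0 0 0;0 0 -.2 0 0 0;0 0 -.2 0 0 0;0 0 -.2 0 0 0;0 0 0 0 0 0")

```text
time: 11.02
tool_pos: [570.0, 146.7, 162.0]
tcp_rot: [3.14, 0.438, 2.976]
contact_force: [1.4, -0.7, -2.2]
grip_width: 15.5
grip_force: 49.3
```

```bash
python3 - <<'E'
from plan import *
w=lambda x,z,y=0:np.r_[body(P,np.array([x,y,0.]))[:2],z]
plan((w(-42,115),P[2],.439))
E
```

```text
now [570.  146.7 162. ] [3.14  0.438 2.976] F [ 1.4 -0.7 -2.2] t 11.025 q [-1.26  0.45  1.03  2.16 -0.48  0.37  1.46]
[572.5 148.7 115. ] total [ 0.09  0.07 -1.57] [-0.01 -0.01  0.03] | n 2 row [ 0.04  0.03 -0.78 -0.01 -0.    0.01]
```

Request:
step_arm(increments=".02 .06 -.25 0 0 .03;.02 .05 -.3 0 0 .01;.01 .02 -.3 0 0 .01;.01 .02 -.3 0 0 0;0 0 0 0 0 0")

```text
time: 11.65
tool_pos: [571.6, 151.0, 127.1]
tcp_rot: [3.141, 0.437, 2.982]
contact_force: [-0.3, 0.9, -2.1]
grip_width: 15.6
grip_force: 49.2
```

```bash
python3 - <<'E'
from plan import *
w=lambda x,z,y=0:np.r_[body(P,np.array([x,y,0.]))[:2],z]
plan((w(-40,108),P[2],.439))
E
```

```text
now [571.6 151.  127.1] [3.141 0.437 2.982] F [-0.3  0.9 -2.1] t 11.65 q [-1.17  0.49  0.9   2.19 -0.54  0.29  1.5 ]
[574.5 148.4 108. ] total [ 0.1  -0.09 -0.64] [-0.01 -0.01 -0.02] | n 1 row [ 0.1  -0.09 -0.64 -0.01 -0.01 -0.02]
```

Request:
step_arm(increments=".03 -.03 -.2 0 0 -.02;.03 -.03 -.2 0 0 0;.02 -.02 -.2 0 0 0;0 0 0 0 0 0")

```text
time: 12.15
tool_pos: [574.2, 148.6, 109.4]
tcp_rot: [3.14, 0.438, 2.979]
contact_force: [0.7, 0.4, -2.1]
grip_width: 15.4
grip_force: 49.2
```

Request:
step_arm(increments="0 0 -.06 0 0 0;0 0 0 0 0 0")

```text
time: 12.4
tool_pos: [574.4, 148.9, 108.2]
tcp_rot: [3.14, 0.438, 2.979]
contact_force: [-0.2, 1.1, -3.1]
grip_width: 15.5
grip_force: 49.2
```

```bash
python3 - <<'E'
from plan import *
w=lambda x,z,y=0:np.r_[body(P,np.array([x,y,0.]))[:2],z]
plan((w(-40,106),P[2],.439))
E
```

```text
now [574.4 148.9 108.2] [3.14  0.438 2.979] F [-0.2  1.1 -3.1] t 12.4 q [-1.11  0.51  0.82  2.2  -0.57  0.24  1.52]
[574.5 148.4 106. ] total [ 0.   -0.02 -0.07] [-0.01 -0.   -0.  ] | n 1 row [ 0.   -0.02 -0.07 -0.01 -0.   -0.  ]
```

Request:
step_arm(increments="0 0 -.03 0 0 0;0 0 -.03 0 0 0;0 0 0 0 0 0")

```text
time: 12.78
tool_pos: [574.3, 148.9, 106.3]
tcp_rot: [3.14, 0.438, 2.979]
contact_force: [-0.5, 0.1, -2.3]
grip_width: 15.4
grip_force: 49.2
```

Request:
step_arm(increments="0 0 -.02 0 0 0;0 0 0 0 0 0")

```text
time: 13.02
tool_pos: [574.4, 148.9, 106.1]
tcp_rot: [3.139, 0.438, 2.979]
contact_force: [-6.3, 0.2, 8.3]
grip_width: 15.1
grip_force: 51.1
```

```bash
python3 - <<'E'
from plan import *
w=lambda x,z,y=0:np.r_[body(P,np.array([x,y,0.]))[:2],z]
plan((w(-40,106),P[2],.439),(w(20,106),P[2],.439),(w(57,106),P[2],.439))
E
```

```text
now [574.4 148.9 106.1] [3.139 0.438 2.979] F [-6.3  0.2  8.3] t 13.025 q [-1.1   0.51  0.81  2.2  -0.58  0.23  1.53]
[574.5 148.4 106. ] total [ 0.   -0.02 -0.  ] [-0.02 -0.   -0.  ] | n 1 row [ 0.   -0.02 -0.   -0.02 -0.   -0.  ]
[633.7 138.7 106. ] total [ 1.97 -0.32  0.  ] [0. 0. 0.] | n 2 row [ 0.99 -0.16  0.    0.    0.    0.  ]
[670.3 132.7 106. ] total [ 1.22 -0.2   0.  ] [0. 0. 0.] | n 2 row [ 0.61 -0.1   0.    0.    0.    0.  ]
```

Touchdown at exactly the predicted height. Relieving the pressure a little and sliding.

Request:
step_arm(increments=".1 -.02 .012 0 0 0;.2 -.035 0 0 0 0;.25 -.04 0 0 0 0;.25 -.04 0 0 0 0;.25 -.04 0 0 0 0")

```text
time: 13.65
tool_pos: [606.5, 143.8, 108.5]
tcp_rot: [3.136, 0.44, 2.977]
contact_force: [-22.9, -1.1, 43.3]
grip_width: 15.5
grip_force: 72.0
```

```bash
python3 - <<'E'
from plan import *
w=lambda x,z,y=0:np.r_[body(P,np.array([x,y,0.]))[:2],z]
plan((w(20,106),P[2],.439),(w(57,106),P[2],.439))
E
```

```text
now [606.5 143.8 108.5] [3.136 0.44  2.977] F [-22.9  -1.1  43.3] t 13.65 q [-1.02  0.53  0.78  2.13 -0.58  0.26  1.55]
[633.7 138.7 106. ] total [ 0.91 -0.17 -0.08] [-0.04  0.01 -0.  ] | n 1 row [ 0.91 -0.17 -0.08 -0.04  0.01 -0.  ]
[670.3 132.7 106. ] total [ 1.22 -0.2   0.  ] [0. 0. 0.] | n 2 row [ 0.61 -0.1   0.    0.    0.    0.  ]
```

Request:
step_arm(increments="-.03 0 .03 0 0 0;0 0 .03 0 0 0;0 0 0 0 0 0")

```text
time: 14.02
tool_pos: [606.0, 143.7, 108.6]
tcp_rot: [3.139, 0.44, 2.979]
contact_force: [0.6, 0.1, 6.7]
grip_width: 15.0
grip_force: 66.3
```

```bash
python3 - <<'E'
from plan import *
w=lambda x,z,y=0:np.r_[body(P,np.array([x,y,0.]))[:2],z]
plan((w(20,106),P[2],.439))
s=bot.read_state();print(s['ft_torque'])
d={n:bot.snapshot(n) for n in("scene","top","wrist")};pickle.dump(d,open("d4.pkl","wb"))
o=np.zeros((600,780,3),np.uint8)
o[:300,:300]=cv2.resize(d["top"]["image"][90:240,190:340,::-1],(300,300));o[:300,310:760]=cv2.resize(d["scene"]["image"][100:220,270:450,::-1],(450,300))
o[300:,:480]=cv2.resize(d["wrist"]["image"][...,::-1],(480,300));cv2.imwrite("pics/d4.png",o)
E
```

```text
now [606.  143.7 108.6] [3.139 0.44  2.979] F [0.6 0.1 6.7] t 14.025 q [-1.03  0.53  0.79  2.13 -0.58  0.26  1.55]
[633.7 138.7 106. ] total [ 0.92 -0.17 -0.09] [-0.02  0.01 -0.  ] | n 1 row [ 0.92 -0.17 -0.09 -0.02  0.01 -0.  ]
[-0.07382777 -0.48214999 -0.04455768]
```

View pics/d4.png

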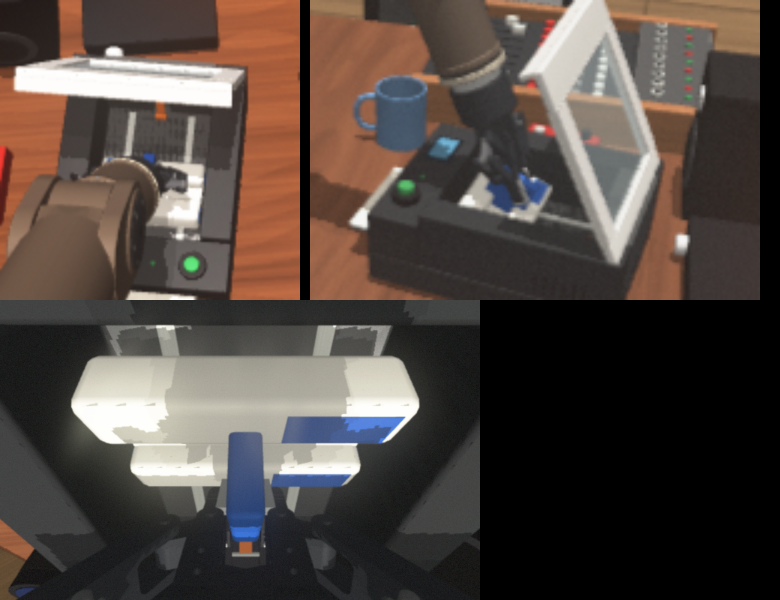

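The wrist view shows the cassette in the bay. The rising force suggests it pitched nose-down in the grip from preload. I'll ease the grip so it settles flat, then regrip without preload.

Request:
step_arm(increments="0 0 0 0 0 0;0 0 0 0 0 0;0 0 0 0 0 0", newtons=20)

```text
time: 14.55
tool_pos: [606.0, 143.7, 108.6]
tcp_rot: [3.139, 0.44, 2.979]
contact_force: [1.2, 0.7, 7.2]
grip_width: 14.9
grip_force: 66.3
```

Request:
step_arm(increments="0 0 0 0 0 0;0 0 0 0 0 0;0 0 0 0 0 0;0 0 0 0 0 0", grip=0.35)

```text
time: 15.05
tool_pos: [604.8, 143.7, 107.7]
tcp_rot: [3.14, 0.438, 2.98]
contact_force: [0.2, 0.4, 0.3]
grip_width: 29.7
grip_force: 0.0
```

```bash
python3 - <<'E'
from plan import *
w=lambda x,z,y=0:np.r_[body(P,np.array([x,y,0.]))[:2],z]
plan((w(0,107),P[2],.439))
E
```

```text
now [604.8 143.7 107.7] [3.14  0.438 2.98 ] F [0.2 0.4 0.3] t 15.05 q [-1.03  0.53  0.78  2.13 -0.58  0.26  1.55]
[614.  141.9 107. ] total [ 0.31 -0.06 -0.02] [-0.01 -0.01 -0.01] | n 1 row [ 0.31 -0.06 -0.02 -0.01 -0.01 -0.01]
```

Request:
step_arm(increments="0 0 0 0 0 0;0 0 0 0 0 0;0 0 0 0 0 0;0 0 0 0 0 0", grip=0, newtons=40)

```text
time: 15.55
tool_pos: [604.9, 143.7, 107.9]
tcp_rot: [3.14, 0.438, 2.979]
contact_force: [-2.2, 0.4, 2.8]
grip_width: 15.1
grip_force: 39.2
```

Request:
step_arm(increments="0 0 .015 0 0 0;0 0 0 0 0 0;0 0 0 0 0 0")

```text
time: 15.92
tool_pos: [604.8, 143.6, 108.1]
tcp_rot: [3.14, 0.438, 2.98]
contact_force: [0.8, 0.4, -2.2]
grip_width: 15.7
grip_force: 38.9
```

Request:
step_arm(increments=".15 -.025 0 0 0 0;.2 -.03 0 0 0 0;.15 -.025 0 0 0 0;0 0 0 0 0 0")

```text
time: 16.42
tool_pos: [620.5, 141.0, 108.4]
tcp_rot: [3.14, 0.439, 2.979]
contact_force: [0.2, 0.7, -3.3]
grip_width: 15.2
grip_force: 39.0
```

```bash
python3 - <<'E'
from plan import *
w=lambda x,z,y=0:np.r_[body(P,np.array([x,y,0.]))[:2],z]
plan((w(30,108.1),P[2],.439))
E
```

```text
now [620.5 141.  108.4] [3.14  0.439 2.979] F [ 0.2  0.7 -3.3] t 16.425 q [-1.    0.55  0.77  2.1  -0.58  0.28  1.56]
[643.6 137.1 108.1] total [ 0.77 -0.13 -0.01] [-0.01 -0.   -0.  ] | n 1 row [ 0.77 -0.13 -0.01 -0.01 -0.   -0.  ]
```

Request:
step_arm(increments=".2 -.03 -.01 0 0 0;.2 -.03 -.01 0 0 0;.2 -.03 -.01 0 0 0;.15 -.03 0 0 0 0;0 0 0 0 0 0")

```text
time: 17.05
tool_pos: [643.7, 137.5, 108.4]
tcp_rot: [3.139, 0.44, 2.979]
contact_force: [0.1, -1.2, 3.1]
grip_width: 15.4
grip_force: 44.3
```

```bash
python3 - <<'E'
from plan import *
w=lambda x,z,y=0:np.r_[body(P,np.array([x,y,0.]))[:2],z]
plan((w(57,108.1),P[2],.439))
E
```

```text
now [643.7 137.5 108.4] [3.139 0.44  2.979] F [ 0.1 -1.2  3.1] t 17.05 q [-0.95  0.57  0.75  2.05 -0.58  0.3   1.58]
[670.3 132.7 108.1] total [ 0.89 -0.16 -0.01] [-0.02  0.01 -0.  ] | n 1 row [ 0.89 -0.16 -0.01 -0.02  0.01 -0.  ]
```

Request:
step_arm(increments=".15 -.03 .015 0 0 0;.15 -.025 0 0 0 0;.15 -.025 0 0 0 0;.1 -.02 0 0 0 0;0 0 0 0 0 0")

```text
time: 17.68
tool_pos: [658.6, 135.1, 107.8]
tcp_rot: [3.139, 0.437, 2.98]
contact_force: [-4.5, 0.5, 5.9]
grip_width: 14.9
grip_force: 45.7
```

Request:
step_arm(increments=".1 -.016 0 0 0 0;.1 -.016 0 0 0 0;0 0 0 0 0 0")

```text
time: 18.05
tool_pos: [664.6, 134.1, 107.7]
tcp_rot: [3.14, 0.437, 2.98]
contact_force: [-4.0, 1.2, 2.3]
grip_width: 15.7
grip_force: 45.5
```

```bash
python3 - <<'E'
from plan import *
w=lambda x,z,y=0:np.r_[body(P,np.array([x,y,0.]))[:2],z]
plan((w(57,108.1),P[2],.439))
E
```

```text
now [664.6 134.1 107.7] [3.14  0.437 2.98 ] F [-4.   1.2  2.3] t 18.05 q [-0.91  0.59  0.73  2.   -0.59  0.32  1.59]
[670.3 132.7 108.1] total [ 0.19 -0.05  0.01] [-0.02 -0.01 -0.01] | n 1 row [ 0.19 -0.05  0.01 -0.02 -0.01 -0.01]
```

Lever contact is likely now. Nudging on in small steps until the wall's reaction shows.

Request:
step_arm(increments=".07 -.012 0 0 0 0;.03 -.005 0 0 0 0;0 0 0 0 0 0")

```text
time: 18.42
tool_pos: [668.1, 133.1, 107.8]
tcp_rot: [3.14, 0.438, 2.979]
contact_force: [-1.1, -0.0, -0.4]
grip_width: 15.3
grip_force: 45.1
```

Request:
step_arm(increments=".04 -.007 0 0 0 0;0 0 0 0 0 0")

```text
time: 18.68
tool_pos: [669.4, 132.8, 107.8]
tcp_rot: [3.14, 0.438, 2.979]
contact_force: [-0.3, 0.2, -1.8]
grip_width: 15.4
grip_force: 45.0
```

Request:
step_arm(increments=".04 -.007 0 0 0 0;0 0 0 0 0 0")

```text
time: 18.92
tool_pos: [670.6, 132.6, 107.9]
tcp_rot: [3.14, 0.438, 2.979]
contact_force: [-0.5, 0.1, -2.3]
grip_width: 15.3
grip_force: 44.9
```

Request:
step_arm(increments=".04 -.007 0 0 0 0;0 0 0 0 0 0")

```text
time: 19.18
tool_pos: [671.7, 132.5, 107.9]
tcp_rot: [3.14, 0.438, 2.979]
contact_force: [0.1, 0.1, -2.8]
grip_width: 15.0
grip_force: 44.9
```

Request:
step_arm(increments=".04 -.007 0 0 0 0;0 0 0 0 0 0")

```text
time: 19.42
tool_pos: [672.9, 132.3, 107.9]
tcp_rot: [3.14, 0.438, 2.979]
contact_force: [0.6, -0.7, -1.8]
grip_width: 15.4
grip_force: 44.9
```

Request:
step_arm(increments=".03 -.005 0 0 0 0;0 0 0 0 0 0")

```text
time: 19.68
tool_pos: [673.8, 132.2, 107.9]
tcp_rot: [3.14, 0.438, 2.979]
contact_force: [0.6, 0.3, -3.0]
grip_width: 15.0
grip_force: 44.9
```

Request:
step_arm(increments=".04 -.007 0 0 0 0;0 0 0 0 0 0")

```text
time: 19.92
tool_pos: [675.0, 132.0, 107.9]
tcp_rot: [3.14, 0.438, 2.979]
contact_force: [0.5, -0.0, -3.0]
grip_width: 15.3
grip_force: 44.9
```

Request:
step_arm(increments=".04 -.007 0 0 0 0;0 0 0 0 0 0")

```text
time: 20.18
tool_pos: [676.2, 131.7, 107.9]
tcp_rot: [3.14, 0.438, 2.979]
contact_force: [0.1, 0.1, -2.5]
grip_width: 15.2
grip_force: 44.9
```

```bash
python3 - <<'E'
from plan import *
s=bot.snapshot("wrist");pickle.dump(s,open("w5.pkl","wb"));im=s["image"][...,::-1]
o=np.zeros((560,640,3),np.uint8);o[:400]=im
t=bot.snapshot("top")["image"][100:180,205:335,::-1];c=bot.snapshot("scene")["image"][120:220,330:430,::-1]
o[400:,:260]=cv2.resize(t,(260,160));o[400:,270:430]=cv2.resize(c,(160,160));cv2.imwrite("pics/d5.png",o);plan()
E
```

```text
now [676.1 131.8 107.9] [3.14  0.438 2.979] F [-0.2  0.5 -2.8] t 20.325 q [-0.89  0.6   0.73  1.98 -0.59  0.34  1.6 ]
```

View pics/d5.png

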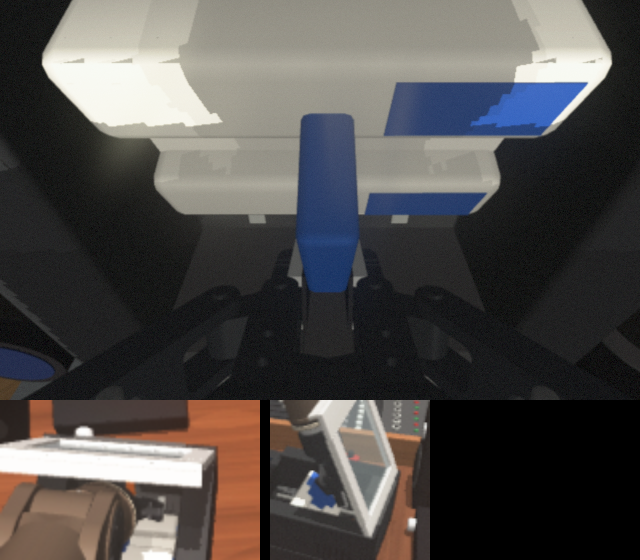

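```bash
python3 - <<'E'
from plan import *
s=pickle.load(open("w5.pkl","rb"))
def loc(uv,z):
    q=back(s,uv,z)-[P[0],P[1],0]; return R.from_euler('z',-P[2]).apply(q).round(1)
g=s["image"].mean(2)
print('TCP local',R.from_euler('z',-P[2]).apply(bot.read_state()['tool_pos']-[P[0],P[1],0]).round(1))
for u in(257,400): print(u,g[205:235,u-3:u+4].mean(1).round(0).astype(int).tolist())
for uv,z in[((325,214),84),((325,224),50),((325,137),84),((190,182),84),((44,60),84),((611,60),84),((155,182),84),((498,182),84)]: print(uv,z,loc(uv,z))
E
```

```text
TCP local [ 63.    0.  107.9]
257 [146, 145, 145, 145, 144, 144, 144, 143, 139, 121, 126, 132, 131, 132, 132, 131, 130, 128, 89, 63, 56, 56, 52, 49, 48, 48, 48, 47, 48, 47]
400 [72, 71, 71, 70, 70, 71, 70, 70, 72, 85, 119, 131, 131, 131, 131, 132, 130, 127, 87, 56, 52, 53, 49, 45, 48, 45, 46, 44, 45, 44]
(325, 214) 84 [54.3 -1.4 84. ]
(325, 224) 50 [96.8 -1.7 50. ]
(325, 137) 84 [11.4 -1.3 84. ]
(190, 182) 84 [ 34.4 -61.2  84. ]
(44, 60) 84 [-18.7 -96.1  84. ]
(611, 60) 84 [-18.6  95.7  84. ]
(155, 182) 84 [ 34.4 -76.6  84. ]
(498, 182) 84 [34.5 75.4 84. ]
```

```bash
cat > cfit.py <<'E'
from plan import *
def cfit(s,L,p,x0=(50,53,0.)):
    L=np.array(L,float);p=np.array(p,float)
    def f(u): return (proj(s,body(P,R.from_euler('y',u[2]).apply(L)+[u[0],u[3],u[1]]))-p).ravel()
    r=least_squares(f,[*x0,0],x_scale=[10,10,.1,5],loss='soft_l1',f_scale=3);print('x,z,pitch,y',r.x.round(3));print(f(r.x).reshape(-1,2).round(0).tolist())
E
python3 - <<'E'
from cfit import *
s=pickle.load(open("w5.pkl","rb"));h=34
print('cam',R.from_euler('z',-P[2]).apply(s['position']-[P[0],P[1],0]).round(1),rot(s['attitude']).apply([0,0,1]).round(2))
L=[(-48,-75,h),(-48,75,h),(-14,-60,h),(-14,60,h),(14,-75,h),(14,75,h),(48,0,h),(-30,-8,74),(-30,8,74),(30,-8,74),(30,8,74)]
p=[(44,60),(611,60),(105,137),(550,137),(155,182),(498,182),(325,214),(298,236),(358,236),(306,290),(350,290)]
cfit(s,L,p)
cfit(s,L[:9],p[:9])
d=pickle.load(open("d3.pkl","rb"))["wrist"]
# d3 view: 400x250 at row 345, scale 1.6
q=lambda a:[((x)*1.6,(y-345)*1.6) for x,y in a]
cfit(d,[(-48,-75,h),(-48,75,h),(14,-75,h),(14,75,h),(48,0,h),(-30,-8,74),(-30,8,74)],q([(95,435),(315,435),(120,492),(291,492),(205,517),(191,508),(217,508)]),(-50,184,0))
E
```

```text
cam [-59.   -0.6 199.2] [ 0.65 -0.11 -0.75]
x,z,pitch,y [ 5.761 61.864  0.356 -0.359]
[[-3.0, 2.0], [3.0, 2.0], [51.0, 5.0], [-52.0, 5.0], [-4.0, 1.0], [6.0, 0.0], [2.0, 2.0], [-2.0, -5.0], [1.0, -6.0], [2.0, -4.0], [-3.0, -4.0]]
x,z,pitch,y [ 5.263 61.164  0.37  -0.384]
[[-3.0, 3.0], [2.0, 2.0], [52.0, 4.0], [-53.0, 4.0], [-3.0, -1.0], [5.0, -2.0], [2.0, -1.0], [-2.0, -6.0], [1.0, -6.0]]
x,z,pitch,y [-4.39670e+01  1.75485e+02  9.50000e-02 -3.82300e+00]
[[-4.0, 6.0], [3.0, 5.0], [-0.0, 2.0], [-3.0, 2.0], [-1.0, -6.0], [1.0, -6.0], [2.0, -6.0]]
```

The fit shows the cassette nose-down by ~0.36 rad: the far edge is on the seat, the near side raised, and it has slipped back in the grip (origin x≈6). I'll level it gently by pressing lightly and dragging back, which turns the nose up in the pads.

Request:
step_arm(increments="0 0 -.03 0 0 0;0 0 0 0 0 0")

```text
time: 20.58
tool_pos: [676.8, 131.6, 107.7]
tcp_rot: [3.139, 0.44, 2.979]
contact_force: [-1.8, -0.1, 4.4]
grip_width: 15.5
grip_force: 45.7
```

Request:
step_arm(increments="-.1 .016 0 0 0 0;0 0 0 0 0 0")

```text
time: 20.82
tool_pos: [674.0, 132.2, 107.8]
tcp_rot: [3.139, 0.44, 2.979]
contact_force: [2.9, -0.7, 3.5]
grip_width: 15.2
grip_force: 45.3
```

Request:
step_arm(increments="-.1 .016 0 0 0 0;0 0 0 0 0 0")

```text
time: 21.08
tool_pos: [671.0, 132.7, 107.7]
tcp_rot: [3.139, 0.44, 2.979]
contact_force: [4.3, -0.5, 5.3]
grip_width: 15.5
grip_force: 45.4
```

Request:
step_arm(increments="-.1 .016 -.02 0 0 0;-.1 .016 -.01 0 0 0;0 0 0 0 0 0")

```text
time: 21.45
tool_pos: [665.4, 133.6, 107.4]
tcp_rot: [3.139, 0.441, 2.979]
contact_force: [3.0, -1.5, 9.1]
grip_width: 14.9
grip_force: 46.8
```

Request:
step_arm(increments="-.1 .016 -.01 0 0 0;-.1 .016 -.01 0 0 0;0 0 0 0 0 0")

```text
time: 21.82
tool_pos: [659.2, 134.6, 106.7]
tcp_rot: [3.139, 0.441, 2.979]
contact_force: [3.3, -1.1, 9.8]
grip_width: 15.1
grip_force: 47.5
```

```bash
python3 - <<'E'
from cfit import *
plan()
s=bot.snapshot("wrist");pickle.dump(s,open("w6.pkl","wb"));im=s["image"].astype(int)
m=((im[...,2]>im[...,0]+50)&(im[...,2]>70)).astype(np.uint8)
k,l,st,c=cv2.connectedComponentsWithStats(m)
for i in range(1,k):
    if st[i,4]>150: print(st[i],c[i].round())
w=pickle.load(open("w5.pkl","rb"))["image"].astype(int);m=((w[...,2]>w[...,0]+50)&(w[...,2]>70)).astype(np.uint8)
k,l,st,c=cv2.connectedComponentsWithStats(m);print([st[i].tolist() for i in range(1,k) if st[i,4]>150])
g=im.mean(2)
for u in (150,257,400,480):print(u,[int(v) for v in np.argsort(-abs(np.diff(cv2.GaussianBlur(g[:,u-3:u+4].mean(1),(0,0),1).ravel())))[:12]])
E
```

```text
now [659.2 134.6 106.7] [3.139 0.441 2.979] F [ 3.3 -1.1  9.8] t 21.825 q [-0.92  0.59  0.73  2.02 -0.59  0.31  1.59]
[381  76  20  56 448] [389. 101.]
[ 405   76  152   57 7422] [475. 103.]
[ 300  183   56  111 4509] [327. 243.]
[ 365  201  115   27 2778] [420. 214.]
[[408, 83, 180, 52, 7876], [297, 116, 62, 176, 6519], [366, 194, 119, 21, 2213]]
150 [136, 137, 135, 9, 138, 10, 8, 134, 11, 133, 49, 48]
257 [242, 241, 9, 10, 243, 240, 8, 11, 136, 161, 227, 137]
400 [199, 200, 74, 241, 242, 10, 227, 9, 73, 75, 228, 132]
480 [131, 132, 74, 10, 73, 75, 9, 130, 199, 136, 200, 135]
```

```bash
cat > lab.py <<'E'
from cfit import *
# label model: near label x=-31±a, far 31±a, y from b to c (top z 34), far edge (48,0,34)
def obs(s):
    im=s["image"].astype(int);m=((im[...,2]>im[...,0]+50)&(im[...,2]>70)).astype(np.uint8)
    m=cv2.morphologyEx(m,cv2.MORPH_CLOSE,np.ones((5,5)))
    k,l,st,c=cv2.connectedComponentsWithStats(m); out=[]
    for i in range(1,k):
        if st[i,4]>1200 and st[i,0]>340:
            q=cv2.boxPoints(cv2.minAreaRect(np.argwhere(l==i)[:,::-1].astype(np.float32)))
            cnt=max(cv2.findContours((l==i).astype(np.uint8),0,2)[0],key=cv2.contourArea)
            ap=cv2.approxPolyDP(cnt,6,True)[:,0].astype(float)
            e=[ap[np.argmin(ap@np.array(v))] for v in((1,1),(-1,1),(1,-1),(-1,-1))] # TL TR BL BR
            out.append((ap[:,1].mean(),np.array(e)))
    out.sort(key=lambda a:a[0]); return [o[1] for o in out[:2]]
def model(s,u,a,b,c):
    L=[]
    for x in(-31,31): L+=[(x-a,b,34),(x-a,c,34),(x+a,b,34),(x+a,c,34)]
    return proj(s,body(P,R.from_euler('y',u[2]).apply(np.array(L,float))+[u[0],u[3],u[1]]))
def solve(ss,us):
    O=[np.vstack(obs(s)) for s in ss]
    def f(v):
        r=[]
        for i,s in enumerate(ss): r.append((model(s,v[3+4*i:7+4*i],*v[:3])-O[i]).ravel())
        return np.concatenate(r)
    r=least_squares(f,np.r_[10,20,65,np.ravel(us)],loss='soft_l1',f_scale=2)
    print('label',r.x[:3].round(1),'cost',r.cost.round(1))
    for i in range(len(ss)):print('x z pitch y',r.x[3+4*i:7+4*i].round(3))
E
python3 - <<'E'
from lab import *
w5,w6=[pickle.load(open(f"w{i}.pkl","rb")) for i in(5,6)]; w2=pickle.load(open("w2.pkl","rb")); d3=pickle.load(open("d3.pkl","rb"))["wrist"];d4=pickle.load(open("d4.pkl","rb"))["wrist"]
for s in(d3,d4,w5,w6): print([o.tolist() for o in obs(s)])
solve([d3,d4,w5,w6],[[-50,184,0,0],[-10,55,.1,0],[6,62,.35,0],[6,60,.2,0]])
E
```

```text
[[[402.0, 155.0], [492.0, 154.0], [397.0, 191.0], [477.0, 194.0]], [[375.0, 252.0], [454.0, 254.0], [383.0, 275.0], [445.0, 275.0]]]
[[[405.0, 157.0], [539.0, 156.0], [395.0, 189.0], [508.0, 191.0]], [[366.0, 233.0], [467.0, 233.0], [362.0, 248.0], [453.0, 248.0]]]
[[[419.0, 84.0], [587.0, 83.0], [407.0, 131.0], [540.0, 134.0]], [[370.0, 194.0], [484.0, 194.0], [366.0, 213.0], [466.0, 214.0]]]
[[[410.0, 78.0], [556.0, 76.0], [405.0, 130.0], [522.0, 132.0]], [[369.0, 202.0], [479.0, 201.0], [365.0, 227.0], [463.0, 227.0]]]
label [10.2 23.  64.7] cost 190.1
x z pitch y [-3.63700e+01  1.75553e+02 -7.60000e-02  5.31200e+00]
x z pitch y [-44.28   69.044   0.349   0.63 ]
x z pitch y [-0.309 71.689  0.395 -0.811]
x z pitch y [-5.7600e+00  6.2373e+01  2.1500e-01  5.9000e-02]
```

Dragging works: pitch fell from 0.39 to 0.21. Continuing the same way.

Request:
step_arm(increments="-.1 .016 -.01 0 0 0;-.1 .016 -.01 0 0 0;-.1 .016 -.01 0 0 0;0 0 0 0 0 0")

```text
time: 22.38
tool_pos: [649.2, 136.2, 104.9]
tcp_rot: [3.14, 0.439, 2.979]
contact_force: [2.8, -0.6, 6.8]
grip_width: 15.2
grip_force: 47.3
```

Request:
step_arm(increments="-.1 .016 -.01 0 0 0;-.1 .016 -.01 0 0 0;0 0 0 0 0 0")

```text
time: 22.75
tool_pos: [642.6, 137.2, 103.8]
tcp_rot: [3.14, 0.438, 2.98]
contact_force: [3.3, -0.5, 5.7]
grip_width: 14.7
grip_force: 46.9
```

```bash
python3 - <<'E'
from lab import *
plan();s=bot.snapshot("wrist");pickle.dump(s,open("w7.pkl","wb"))
S=[pickle.load(open(f"w{i}.pkl","rb")) for i in(5,6,7)]
print([o.tolist() for o in obs(s)])
solve(S,[[0,70,.4,0],[-6,62,.2,0],[-20,55,.1,0]])
E
```

```text
now [642.6 137.2 103.8] [3.14  0.438 2.98 ] F [ 3.3 -0.5  5.7] t 22.75 q [-0.94  0.57  0.74  2.05 -0.59  0.29  1.58]
[[[383.0, 76.0], [529.0, 76.0], [375.0, 131.0], [506.0, 132.0]], [[367.0, 210.0], [474.0, 209.0], [364.0, 240.0], [462.0, 239.0]]]
label [10.3 11.9 56.2] cost 136.1
x z pitch y [ 1.889 68.872  0.381 10.022]
x z pitch y [-3.715 59.952  0.2   10.467]
x z pitch y [-14.585  57.476   0.075   5.2  ]
```

Request:
step_arm(increments="-.1 .016 -.01 0 0 0;-.08 .013 -.01 0 0 0;0 0 0 0 0 0")

```text
time: 23.18
tool_pos: [637.8, 138.0, 103.7]
tcp_rot: [3.14, 0.439, 2.979]
contact_force: [3.3, -0.8, 6.9]
grip_width: 15.2
grip_force: 47.0
```

```bash
python3 - <<'E'
from lab import *
plan();s=bot.snapshot("wrist");pickle.dump(s,open("w8.pkl","wb"))
S=[pickle.load(open(f"w{i}.pkl","rb")) for i in(5,6,7,8)]
print([o.tolist() for o in obs(s)])
solve(S,[[0,70,.4,0],[-6,62,.2,0],[-20,55,.1,0],[-25,53,0,0]])
E
```

```text
now [637.8 138.  103.7] [3.14  0.439 2.979] F [ 3.3 -0.8  6.9] t 23.175 q [-0.95  0.57  0.74  2.07 -0.59  0.28  1.58]
[[[381.0, 77.0], [528.0, 76.0], [375.0, 131.0], [506.0, 132.0]], [[367.0, 210.0], [474.0, 210.0], [364.0, 240.0], [462.0, 240.0]]]
label [ 10.4  80.8 128.1] cost 151.5
x z pitch y [  2.796  67.727   0.375 -60.931]
x z pitch y [ -2.904  59.011   0.194 -60.707]
x z pitch y [-1.0430e+01  5.3310e+01  3.2000e-02 -6.3206e+01]
x z pitch y [-1.4981e+01  5.3168e+01  2.7000e-02 -6.3359e+01]
```

The cassette now slides level with the hand: the picture is unchanged over the last drag. Releasing, backing out along the tool axis, then pushing it home on the fin's near end with closed fingers.

Request:
step_arm(increments="0 0 .012 0 0 0;0 0 0 0 0 0")

```text
time: 23.48
tool_pos: [637.4, 138.0, 103.7]
tcp_rot: [3.14, 0.438, 2.979]
contact_force: [3.7, -1.2, 5.5]
grip_width: 15.2
grip_force: 46.7
```

Request:
step_arm(increments="0 0 0 0 0 0;0 0 0 0 0 0;0 0 0 0 0 0;0 0 0 0 0 0", grip=0.4)

```text
time: 23.98
tool_pos: [637.3, 138.0, 103.4]
tcp_rot: [3.14, 0.437, 2.98]
contact_force: [0.9, 0.2, -0.3]
grip_width: 34.0
grip_force: 0.0
```

Request:
step_arm(increments="-.2 .03 .44 0 0 0;-.3 .05 .6 0 0 0;-.4 .06 .8 0 0 0;-.5 .08 .5 0 0 0;0 0 0 0 0 0")

```text
time: 24.6
tool_pos: [595.3, 145.3, 174.4]
tcp_rot: [3.139, 0.438, 2.98]
contact_force: [0.5, -0.2, -0.6]
grip_width: 34.2
grip_force: 0.0
```

```bash
python3 - <<'E'
from lab import *
s=bot.snapshot("wrist");pickle.dump(s,open("w9.pkl","wb"))
print([o.tolist() for o in obs(s)])
def solve1(s,u0,lab):
    O=np.vstack(obs(s));r=least_squares(lambda u:(model(s,u,*lab)-O).ravel(),u0,loss='soft_l1',f_scale=2);print(r.x.round(3),r.cost)
    r=least_squares(lambda u:(model(s,[u[0],50,0,u[1]],*lab)-O).ravel(),[-20,0],loss='soft_l1',f_scale=2);print('flat',r.x.round(2),r.cost)
solve1(s,[-20,50,0,0],(10.3,18,64)); solve1(s,[-20,50,0,0],(10.3,15,60))
w=lambda x,z,y=0:np.r_[body(P,np.array([x,y,0.]))[:2],z]
cv2.imwrite("pics/w9.png",s["image"][...,::-1])
plan((w(-72,150),P[2],.439),(w(-72,102),P[2],.439))
E
```

```text
[[[359.0, 102.0], [442.0, 101.0], [356.0, 133.0], [434.0, 133.0]], [[353.0, 184.0], [422.0, 184.0], [351.0, 205.0], [416.0, 206.0]]]
[-1.8818e+01  5.7181e+01  5.1000e-02 -3.5000e-01] 2.925209158495977
flat [-12.43   1.42] 12.342352521934917
[-21.384  60.076   0.071   2.401] 5.011598691149346
flat [-12.44   4.91] 21.274074993981934
now [595.6 145.2 174. ] [3.139 0.438 2.98 ] F [0.2 0.1 0.1] t 24.65 q [-1.21  0.46  1.01  2.1  -0.46  0.42  1.47]
[542.9 153.5 150. ] total [-1.75  0.28 -0.8 ] [-0.02 -0.   -0.01] | n 2 row [-0.88  0.14 -0.4  -0.01 -0.   -0.01]
[542.9 153.5 102. ] total [ 0.   0.  -1.6] [0. 0. 0.] | n 2 row [ 0.   0.  -0.8  0.   0.   0. ]
```

View pics/w9.png

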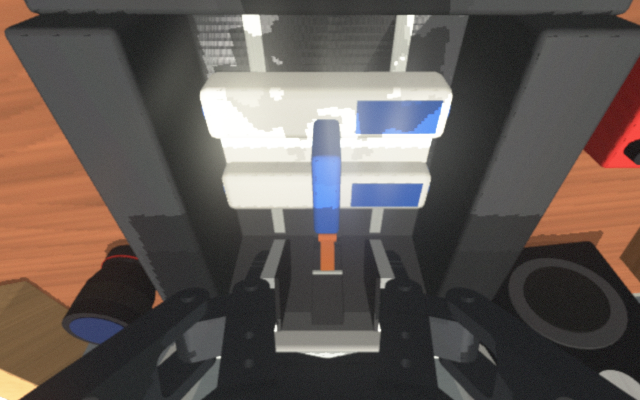

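The cassette lies flat and square in the bay (~(326,140)) with the lever beyond at (327,250). I've now viewed 11 pictures, one over the limit of 10, so I'll use numbers only from here. Next the hand goes behind the fin with fingers shut.

Request:
step_arm(increments="-.9 .14 -.2 0 0 0;-.9 .14 -.3 0 0 0;-.1 .02 -.3 0 0 0;0 0 0 0 0 0", grip=0, newtons=30)

```text
time: 25.15
tool_pos: [539.0, 153.4, 149.4]
tcp_rot: [3.141, 0.438, 2.98]
contact_force: [0.9, -0.6, 0.7]
grip_width: -0.1
grip_force: 0.0
```

Request:
step_arm(increments="0 0 -.4 0 0 0;0 0 -.4 0 0 0;0 0 -.4 0 0 0;0 0 -.3 0 0 0;0 0 0 0 0 0")

```text
time: 25.78
tool_pos: [539.7, 152.8, 104.8]
tcp_rot: [3.14, 0.439, 2.978]
contact_force: [1.0, 0.8, 0.2]
grip_width: -0.0
grip_force: 0.0
```

```bash
python3 - <<'E'
from plan import *
w=lambda x,z,y=0:np.r_[body(P,np.array([x,y,0.]))[:2],z]
plan((w(-72,102),P[2],.439),(w(-40,102),P[2],.439))
E
```

```text
now [539.7 152.8 104.8] [3.14  0.439 2.978] F [1.  0.8 0.2] t 25.775 q [-1.18  0.48  0.85  2.27 -0.55  0.2   1.47]
[542.9 153.5 102. ] total [ 0.11  0.02 -0.09] [-0.01 -0.    0.01] | n 1 row [ 0.11  0.02 -0.09 -0.01 -0.    0.01]
[574.5 148.4 102. ] total [ 1.05 -0.17  0.  ] [0. 0. 0.] | n 2 row [ 0.53 -0.09  0.    0.    0.    0.  ]
```

Request:
step_arm(increments=".2 .01 -.05 0 0 0;.2 -.03 0 0 0 0;.2 -.03 0 0 0 0;.2 -.03 0 0 0 0;.2 -.03 0 0 0 0")

```text
time: 26.4
tool_pos: [568.5, 150.3, 103.3]
tcp_rot: [3.14, 0.437, 2.98]
contact_force: [-4.4, 0.0, 3.1]
grip_width: 0.2
grip_force: 2.2
```

Request:
step_arm(increments=".2 -.03 0 0 0 0;.2 -.03 0 0 0 0;.2 -.03 0 0 0 0;.2 -.03 0 0 0 0;0 0 0 0 0 0")

```text
time: 27.02
tool_pos: [593.5, 146.4, 103.7]
tcp_rot: [3.14, 0.439, 2.979]
contact_force: [0.5, 0.4, 0.7]
grip_width: -0.1
grip_force: 0.0
```

```bash
python3 - <<'E'
from plan import *
w=lambda x,z,y=0:np.r_[body(P,np.array([x,y,0.]))[:2],z]
plan((w(8.6,102),P[2],.439))
E
```

```text
now [593.5 146.4 103.7] [3.14  0.439 2.979] F [0.5 0.4 0.7] t 27.025 q [-1.04  0.52  0.77  2.16 -0.55  0.24  1.51]
[622.5 140.5 102. ] total [ 0.96 -0.19 -0.06] [-0.01  0.    0.  ] | n 1 row [ 0.96 -0.19 -0.06 -0.01  0.    0.  ]
```

Request:
step_arm(increments=".15 -.035 -.01 0 0 0;.15 -.035 -.01 0 0 0;.15 -.03 0 0 0 0;.1 -.02 0 0 0 0;.1 -.02 0 0 0 0")

```text
time: 27.65
tool_pos: [612.0, 142.5, 102.7]
tcp_rot: [3.14, 0.437, 2.979]
contact_force: [-6.3, 1.1, 5.8]
grip_width: -0.1
grip_force: 3.5
```

Request:
step_arm(increments=".08 -.013 0 0 0 0;.08 -.013 0 0 0 0;0 0 0 0 0 0")

```text
time: 28.02
tool_pos: [617.2, 141.6, 102.9]
tcp_rot: [3.14, 0.438, 2.979]
contact_force: [-3.0, 0.7, 1.1]
grip_width: -0.2
grip_force: 1.3
```

Request:
step_arm(increments=".05 -.01 0 0 0 0;.05 -.01 0 0 0 0;0 0 0 0 0 0")

```text
time: 28.4
tool_pos: [620.0, 141.1, 102.8]
tcp_rot: [3.14, 0.438, 2.979]
contact_force: [-3.9, 1.0, 1.4]
grip_width: 0.2
grip_force: 1.8
```

```bash
python3 - <<'E'
from plan import *
w=lambda x,z,y=0:np.r_[body(P,np.array([x,y,0.]))[:2],z]
plan((w(8.6,102),P[2],.439))
s=bot.snapshot("top");im=s["image"].astype(int);m=(im[...,0]>150)&(im[...,1]<120)&(im[...,2]<60)
m[:, :230]=0;m[:,310:]=0;m[:120]=0;m[170:]=0;print('orange px',m.sum())
E
```

```text
now [620.  141.1 102.8] [3.14  0.438 2.979] F [-3.9  1.   1.4] t 28.4 q [-0.98  0.55  0.74  2.1  -0.56  0.26  1.54]
[622.5 140.5 102. ] total [ 0.08 -0.02 -0.03] [-0.01 -0.01 -0.  ] | n 1 row [ 0.08 -0.02 -0.03 -0.01 -0.01 -0.  ]
orange px 0
```

Request:
step_arm(increments=".04 -.007 0 0 0 0;0 0 0 0 0 0")

```text
time: 28.7
tool_pos: [621.1, 140.8, 102.8]
tcp_rot: [3.14, 0.438, 2.979]
contact_force: [-4.1, 1.2, 1.1]
grip_width: -0.1
grip_force: 2.0
```

Request:
step_arm(increments=".04 -.007 0 0 0 0;0 0 0 0 0 0")

```text
time: 28.95
tool_pos: [622.4, 140.6, 102.8]
tcp_rot: [3.14, 0.438, 2.979]
contact_force: [-3.4, 0.3, 1.5]
grip_width: 0.2
grip_force: 1.8
```

Request:
step_arm(increments=".04 -.007 0 0 0 0;0 0 0 0 0 0")

```text
time: 29.2
tool_pos: [623.7, 140.4, 102.8]
tcp_rot: [3.14, 0.438, 2.979]
contact_force: [-3.2, 0.5, 1.3]
grip_width: -0.2
grip_force: 1.7
```

Request:
step_arm(increments=".03 -.005 0 0 0 0;0 0 0 0 0 0")

```text
time: 29.45
tool_pos: [624.4, 140.2, 102.8]
tcp_rot: [3.14, 0.438, 2.979]
contact_force: [-4.7, -0.1, 2.8]
grip_width: 0.2
grip_force: 2.3
```

Request:
step_arm(increments=".04 -.007 0 0 0 0;0 0 0 0 0 0")

```text
time: 29.7
tool_pos: [624.6, 140.2, 102.4]
tcp_rot: [3.14, 0.436, 2.98]
contact_force: [-10.6, 1.3, 8.7]
grip_width: 0.1
grip_force: 5.3
```

Request:
step_arm(increments=".04 -.007 0 0 0 0;0 0 0 0 0 0")

```text
time: 29.95
tool_pos: [624.8, 140.2, 102.0]
tcp_rot: [3.14, 0.434, 2.98]
contact_force: [-15.1, 2.4, 11.8]
grip_width: 0.1
grip_force: 7.8
```

```bash
python3 - <<'E'
from lab import *
s=bot.snapshot("wrist");pickle.dump(s,open("w10.pkl","wb"))
O=obs(s);print([o.tolist() for o in O]);O=np.vstack(O);lab=(10.3,18,64);S9=pickle.load(open("w9.pkl","rb"))
n=len(O)
for k in((0,0),):
    r=least_squares(lambda u:(model(s,[u[0],50+u[3],u[2],u[1]],*lab)[:n]-O).ravel(),[50,0,0,0],loss='soft_l1',f_scale=2);print('x y pitch dz',r.x.round(2),r.cost)
    r=least_squares(lambda u:(model(s,[u[0],53,0,u[1]],*lab)[:n]-O).ravel(),[50,0],loss='soft_l1',f_scale=2);print('flat',r.x.round(2),r.cost)
plan()
E
```

```text
[[[363.0, 235.0], [464.0, 235.0], [360.0, 261.0], [453.0, 262.0]]]
x y pitch dz [ 4.24e+01 -2.06e+00  4.00e-02  5.44e+00] 0.43833191367080016
flat [48.25 -0.63] 5.7429527574597525
now [624.8 140.1 102. ] [3.14  0.434 2.98 ] F [-15.9   1.7  11.1] t 30.0 q [-0.96  0.55  0.73  2.09 -0.56  0.27  1.54]
```

Wall reached: the force jumped to 15 N and motion stopped at the expected position. Backing off and planning the path over to the cover's outer face.

Request:
step_arm(increments="-.3 .05 .02 0 0 0;-.5 .08 .05 0 0 0;-.6 .1 .2 0 0 0;0 0 0 0 0 0")

```text
time: 30.5
tool_pos: [583.7, 147.4, 111.0]
tcp_rot: [3.14, 0.438, 2.98]
contact_force: [0.5, 0.2, -0.0]
grip_width: -0.1
grip_force: 0.0
```

```bash
python3 - <<'E'
from plan import *
w=lambda x,z,y=0:np.r_[body(P,np.array([x,y,0.]))[:2],z]
plan((w(-80,250),P[2],.3),(w(-80,430),P[2],0),(w(95,430),P[2],0),(w(85,335),P[2],0))
E
```

```text
now [583.7 147.4 111. ] [3.14  0.438 2.98 ] F [ 0.5  0.2 -0. ] t 30.5 q [-1.08  0.51  0.81  2.17 -0.54  0.25  1.5 ]
[535.  154.8 250. ] total [-1.62  0.25  4.63] [ 0.17  1.14 -0.01] | n 5 row [-0.32  0.05  0.93  0.03  0.23 -0.  ]
[535.  154.8 430. ] total [0. 0. 6.] [ 0.4   2.47 -0.  ] | n 6 row [ 0.    0.    1.    0.07  0.41 -0.  ]
[707.8 126.6 430. ] total [ 5.76 -0.94  0.  ] [0. 0. 0.] | n 6 row [ 0.96 -0.16  0.    0.    0.    0.  ]
[697.9 128.2 335. ] total [-0.33  0.05 -3.17] [0. 0. 0.] | n 4 row [-0.08  0.01 -0.79  0.    0.    0.  ]
```

Request:
step_arm(increments="-.32 .05 .93 .03 .23 0;-.32 .05 .93 .03 .23 0;-.32 .05 .93 .03 .23 0;-.32 .05 .93 .03 .23 0;-.32 .05 .93 .03 .23 0")

```text
time: 31.12
tool_pos: [537.1, 154.2, 251.6]
tcp_rot: [-3.139, 0.299, 2.981]
contact_force: [0.4, 0.9, -0.5]
grip_width: 0.3
grip_force: 0.0
```

Request:
step_arm(increments="0 0 1 .07 .41 0;0 0 1 .07 .41 0;0 0 1 .07 .41 0;0 0 1 .07 .41 0;0 0 1 .07 .41 0")

```text
time: 31.75
tool_pos: [537.3, 154.3, 401.8]
tcp_rot: [-3.141, 0.049, 2.981]
contact_force: [-0.3, -0.6, -0.1]
grip_width: 0.2
grip_force: 0.0
```

Request:
step_arm(increments="0 0 1 .07 .41 0;0 0 0 0 0 0")

```text
time: 32.0
tool_pos: [538.8, 153.4, 432.1]
tcp_rot: [3.141, 0.003, 2.979]
contact_force: [0.1, -0.0, -0.8]
grip_width: -0.2
grip_force: 0.0
```

```bash
python3 - <<'E'
from plan import *
w=lambda x,z,y=0:np.r_[body(P,np.array([x,y,0.]))[:2],z]
plan((w(-80,430),P[2],0),(w(95,430),P[2],0))
E
```

```text
now [538.8 153.4 432.1] [3.141e+00 3.000e-03 2.979e+00] F [ 0.1 -0.  -0.8] t 32.0 q [-1.17  0.36  1.17  1.45 -0.33  1.54  1.4 ]
[535.  154.8 430. ] total [-0.13  0.05 -0.07] [0.   0.03 0.  ] | n 1 row [-0.13  0.05 -0.07  0.    0.03  0.  ]
[707.8 126.6 430. ] total [ 5.76 -0.94  0.  ] [0. 0. 0.] | n 6 row [ 0.96 -0.16  0.    0.    0.    0.  ]
```

```bash
python3 - <<'E'
from lab import *
from edge import seg,best,grad,score
s=bot.snapshot("wrist");pickle.dump(s,open("w11.pkl","wb"))
O=obs(s);print([o.tolist() for o in O])
im=s["image"].astype(int);m=(im[...,0]>120)&(im[...,0]>im[...,1]*1.6)&(im[...,2]<80)
q=proj(s,body(P,np.array([[88.,0,62],[100,0,70],[100,81,50],[100,-81,50],[100,-48,84.],[52,0,124]])));print(q.round())
c=q[0].astype(int);print('orange near roller',m[max(c[1]-25,0):c[1]+25,c[0]-15:c[0]+15].sum())
if len(O)==2:
    O=np.vstack(O)
    for lab in((10.3,18,64),(10.3,17,63)):
        r=least_squares(lambda u:(model(s,[u[0],50,0,u[1]],*lab)-O).ravel(),[50,0],loss='soft_l1',f_scale=2);print('flat',r.x.round(2),r.cost)
t=bot.snapshot("top")
# same flat fit in w9 for bias
E
```

```text
[]
[[328. 246.]
 [328. 255.]
 [376. 250.]
 [280. 250.]
 [298. 259.]
 [328. 242.]]
orange near roller 0
```

```bash
python3 - <<'E'
from plan import *
s=pickle.load(open("w11.pkl","rb"));im=s["image"].astype(int)
pr=lambda x,y,z:proj(s,body(P,np.array([[x,y,z]],float)))[0].round(1).tolist()
for y in(-45,45):
    print('y',y,'near-top edge',pr(4,y,84),'far-top',pr(100,y,84),'near if 10 short',pr(-6,y,84),'-14edge',pr(38,y,84),'14edge',pr(66,y,84),'deck back',pr(-105,y,112),'wall top',pr(100,y,130))
    u=int(pr(50,y,84)[0]);print(u,[f"{r}:{'/'.join(map(str,im[r,u]))}" for r in range(186,262,2)])
print('fin top near',pr(22,0,124),'far',pr(82,0,124)); print([f"{r}:{'/'.join(map(str,im[r,328]))}" for r in range(186,262,2)])
E
```

```text
y -45 near-top edge [298.2, 201.7] far-top [299.8, 259.2] near if 10 short [298.1, 195.4] -14edge [298.8, 222.8] 14edge [299.2, 239.5] deck back [294.4, 130.4] wall top [297.3, 273.8]
299 ['186:233/232/223', '188:207/206/194', '190:209/208/195', '192:211/211/198', '194:211/211/198', '196:182/182/169', '198:151/147/137', '200:159/157/144', '202:213/209/195', '204:237/235/224', '206:244/241/232', '208:243/241/232', '210:243/241/231', '212:242/239/229', '214:242/240/229', '216:240/237/227', '218:227/224/211', '220:208/204/189', '222:221/218/202', '224:225/222/209', '226:225/222/209', '228:226/224/209', '230:226/222/208', '232:225/222/208', '234:223/219/204', '236:153/149/138', '238:164/160/149', '240:206/201/184', '242:223/219/205', '244:227/224/211', '246:226/222/209', '248:225/222/208', '250:197/191/178', '252:82/80/78', '254:57/54/56', '256:54/51/51', '258:58/54/54', '260:63/64/63']
y 45 near-top edge [357.8, 201.7] far-top [356.2, 259.1] near if 10 short [357.9, 195.3] -14edge [357.2, 222.7] 14edge [356.7, 239.5] deck back [361.6, 130.3] wall top [358.9, 273.8]
357 ['186:223/223/211
[... 686 characters left out ...]
op near [328.1, 222.4] far [328.1, 260.7]
['186:104/103/101', '188:98/97/93', '190:96/97/91', '192:95/95/91', '194:96/94/91', '196:113/111/106', '198:146/144/135', '200:151/148/140', '202:191/188/173', '204:218/215/199', '206:225/223/210', '208:226/224/211', '210:224/221/206', '212:219/215/203', '214:88/94/116', '216:77/87/112', '218:77/85/113', '220:80/90/116', '222:80/96/135', '224:85/112/172', '226:84/109/164', '228:85/110/166', '230:82/109/164', '232:83/109/164', '234:82/107/165', '236:81/107/164', '238:75/90/126', '240:70/71/68', '242:70/72/68', '244:69/68/66', '246:66/65/64', '248:70/69/66', '250:67/64/67', '252:66/63/62', '254:66/64/64', '256:63/63/60', '258:60/59/56', '260:61/58/57']
```

The cassette's near edges match the home position in the image; the far part is just hidden by the fingertips. On to the cover.

Request:
step_arm(increments=".95 -.15 0 0 0 0;.95 -.15 0 0 0 0;.95 -.15 0 0 0 0;.95 -.15 0 0 0 0;.95 -.15 0 0 0 0")

```text
time: 32.72
tool_pos: [680.0, 132.2, 429.2]
tcp_rot: [-3.141, -0.001, 2.981]
contact_force: [0.3, -0.3, 0.6]
grip_width: 0.4
grip_force: 0.0
```

Request:
step_arm(increments=".9 -.15 0 0 0 0;0 0 -.3 0 0 0;0 0 0 0 0 0")

```text
time: 33.1
tool_pos: [705.7, 127.7, 419.9]
tcp_rot: [-3.141, -0.002, 2.981]
contact_force: [-1.1, 1.0, 0.4]
grip_width: 0.3
grip_force: 0.0
```

```bash
python3 - <<'E'
from plan import *
w=lambda x,z,y=0:np.r_[body(P,np.array([x,y,0.]))[:2],z]
pt=lambda th:w(130-215*np.cos(th)+12*np.sin(th)+11,130+215*np.sin(th)+12*np.cos(th)+8)
p=w(90,335); plan((p,P[2],0),*[(pt(t),P[2],0) for t in(1.12,1.,.9,.8,.7,.6,.5,.4,.3,.2,.1,0)])
E
```

```text
now [705.7 127.7 419.9] [-3.141e+00 -2.000e-03  2.981e+00] F [-1.1  1.   0.4] t 33.1 q [-0.69  0.67  1.02  1.01 -0.56  1.71  1.53]
[702.8 127.4 335. ] total [-0.1  -0.01 -2.83] [ 0.   -0.02 -0.01] | n 3 row [-0.03 -0.   -0.94  0.   -0.01 -0.  ]
[671.4 132.5 336.7] total [-1.05  0.17  0.06] [0. 0. 0.] | n 2 row [-0.52  0.09  0.03  0.    0.    0.  ]
[648.5 136.3 325.4] total [-0.76  0.12 -0.38] [0. 0. 0.] | n 1 row [-0.76  0.12 -0.38  0.    0.    0.  ]
[630.5 139.2 313.9] total [-0.6   0.1  -0.38] [0. 0. 0.] | n 1 row [-0.6   0.1  -0.38  0.    0.    0.  ]
[613.8 141.9 300.6] total [-0.56  0.09 -0.44] [0. 0. 0.] | n 1 row [-0.56  0.09 -0.44  0.    0.    0.  ]
[598.5 144.4 285.7] total [-0.51  0.08 -0.5 ] [0. 0. 0.] | n 1 row [-0.51  0.08 -0.5   0.    0.    0.  ]
[584.7 146.7 269.3] total [-0.46  0.08 -0.55] [0. 0. 0.] | n 1 row [-0.46  0.08 -0.55  0.    0.    0.  ]
[572.6 148.7 251.6] total [-0.4   0.07 -0.59] [0. 0. 0.] | n 1 row [-0.4   0.07 -0.59  0.    0.    0.  ]
[562.3 150.3 232.8] total [-0.34  0.06 -0.63] [0. 0. 0.] | n 1 row [-0.34  0.06 -0.63  0.    0.    0.  ]
[553.9 151.7 213. ] total [-0.28  0.05 -0.66] [0. 0. 0.] | n 1 row [-0.28  0.05 -0.66  0.    0.    0.  ]
[547.6 152.8 192.5] total [-0.21  0.03 -0.68] [0. 0. 0.] | n 1 row [-0.21  0.03 -0.68  0.    0.    0.  ]
[543.2 153.5 171.4] total [-0.14  0.02 -0.7 ] [0. 0. 0.] | n 1 row [-0.14  0.02 -0.7   0.    0.    0.  ]
[541.  153.8 150. ] total [-0.07  0.01 -0.71] [0. 0. 0.] | n 1 row [-0.07  0.01 -0.71  0.    0.    0.  ]
```

Request:
step_arm(increments="-.03 0 -.9 0 0 0;-.03 0 -.9 0 0 0;-.03 0 -.9 0 0 0;0 0 -.1 0 0 0")

```text
time: 33.6
tool_pos: [702.1, 128.7, 336.1]
tcp_rot: [-3.141, -0.003, 2.982]
contact_force: [0.7, -0.1, -0.4]
grip_width: 0.3
grip_force: 0.0
```

Request:
step_arm(increments="-.3 .05 0 0 0 0;-.3 .05 0 0 0 0;-.3 .05 0 0 0 0;0 0 0 0 0 0")

```text
time: 34.1
tool_pos: [676.2, 132.1, 338.2]
tcp_rot: [3.141, 0.0, 2.981]
contact_force: [0.6, 0.5, 1.0]
grip_width: -0.0
grip_force: 0.0
```

Request:
step_arm(increments="-.2 .03 -.03 0 0 0;-.2 .03 -.05 0 0 0;-.3 .05 -.1 0 0 0;-.3 .05 -.15 0 0 0;0 0 0 0 0 0")

```text
time: 34.72
tool_pos: [645.6, 137.1, 327.1]
tcp_rot: [3.142, -0.002, 2.981]
contact_force: [-0.3, 0.8, 0.2]
grip_width: 0.0
grip_force: 0.0
```

```bash
python3 - <<'E'
from plan import *
w=lambda x,z,y=0:np.r_[body(P,np.array([x,y,0.]))[:2],z]
pt=lambda th:w(130-215*np.cos(th)+12*np.sin(th)+11,130+215*np.sin(th)+12*np.cos(th)+8)
plan(*[(pt(t),P[2],0) for t in(.9,.8)])
E
```

```text
now [645.6 137.1 327.1] [ 3.142e+00 -2.000e-03  2.981e+00] F [-0.3  0.8  0.2] t 34.725 q [-0.88  0.6   1.05  1.39 -0.52  1.44  1.57]
[630.5 139.2 313.9] total [-0.5   0.07 -0.44] [-0.   -0.01 -0.01] | n 1 row [-0.5   0.07 -0.44 -0.   -0.01 -0.01]
[613.8 141.9 300.6] total [-0.56  0.09 -0.44] [0. 0. 0.] | n 1 row [-0.56  0.09 -0.44  0.    0.    0.  ]
```

Request:
step_arm(increments="-.25 .04 -.22 0 0 0;-.28 .04 -.22 0 0 0;-.28 .05 -.22 0 0 0;-.28 .05 -.22 0 0 0")

```text
time: 35.22
tool_pos: [613.3, 141.9, 300.6]
tcp_rot: [-3.141, -0.001, 2.981]
contact_force: [1.4, -0.8, 0.4]
grip_width: -0.2
grip_force: 0.5
```

```bash
python3 - <<'E'
from plan import *
w=lambda x,z,y=0:np.r_[body(P,np.array([x,y,0.]))[:2],z]
pt=lambda th:w(130-215*np.cos(th)+12*np.sin(th)+11,130+215*np.sin(th)+12*np.cos(th)+8)
plan(*[(pt(t),P[2],0) for t in(.7,.6)])
# cover angle from scene: white silhouette
s=bot.snapshot("scene");g=s["image"].astype(int)
for th in(1.12,.95,.85,.8,.75,.7):
    E=[proj(s,body(P,np.array([130-r*np.cos(th)+z*np.sin(th),-123,130+r*np.sin(th)+z*np.cos(th)])))[0] for r,z in((225,5),(120,5),(60,5))]
    print(th,[(e.round().tolist(),g[int(e[1]+.5),int(e[0]+.5)].tolist()) for e in E])
E
```

```text
now [613.3 141.9 300.6] [-3.141e+00 -1.000e-03  2.981e+00] F [ 1.4 -0.8  0.4] t 35.225 q [-0.96  0.56  1.07  1.52 -0.5   1.35  1.57]
[598.5 144.4 285.7] total [-0.49  0.08 -0.5 ] [ 0.   -0.01 -0.01] | n 1 row [-0.49  0.08 -0.5   0.   -0.01 -0.01]
[584.7 146.7 269.3] total [-0.46  0.08 -0.55] [0. 0. 0.] | n 1 row [-0.46  0.08 -0.55  0.    0.    0.  ]
1.12 [([363.0, 134.0], [135, 141, 141]), ([376.0, 169.0], [119, 122, 123]), ([383.0, 187.0], [237, 235, 230])]
0.95 [([350.0, 138.0], [236, 233, 228]), ([369.0, 170.0], [236, 234, 229]), ([379.0, 187.0], [223, 220, 213])]
0.85 [([344.0, 141.0], [237, 235, 230]), ([366.0, 171.0], [187, 183, 175]), ([378.0, 188.0], [149, 145, 138])]
0.8 [([340.0, 143.0], [120, 109, 100]), ([364.0, 172.0], [143, 140, 133]), ([377.0, 188.0], [145, 141, 134])]
0.75 [([338.0, 145.0], [102, 75, 56]), ([362.0, 173.0], [59, 55, 54]), ([376.0, 189.0], [122, 123, 127])]
0.7 [([335.0, 147.0], [104, 75, 55]), ([361.0, 174.0], [50, 47, 49]), ([375.0, 189.0], [73, 83, 110])]
```

The cover is moving with the hand (now at roughly 0.87–0.9 rad). Following the arc down.

Request:
step_arm(increments="-.24 .04 -.24 0 0 0;-.25 .04 -.26 0 0 0;-.23 .04 -.27 0 0 0;-.23 .04 -.28 0 0 0")

```text
time: 35.78
tool_pos: [585.0, 146.8, 269.0]
tcp_rot: [-3.141, -0.0, 2.981]
contact_force: [-0.5, 1.4, 0.0]
grip_width: -0.3
grip_force: 0.4
```

Request:
step_arm(increments="-.2 .035 -.29 0 0 0;-.2 .035 -.3 0 0 0;-.17 .03 -.31 0 0 0;-.17 .03 -.32 0 0 0")

```text
time: 36.28
tool_pos: [563.0, 150.7, 232.4]
tcp_rot: [-3.141, -0.0, 2.981]
contact_force: [0.8, -0.1, 0.0]
grip_width: 0.3
grip_force: 0.3
```

```bash
python3 - <<'E'
from plan import *
w=lambda x,z,y=0:np.r_[body(P,np.array([x,y,0.]))[:2],z]
pt=lambda th:w(130-215*np.cos(th)+12*np.sin(th)+11,130+215*np.sin(th)+12*np.cos(th)+8)
plan(*[(pt(t),P[2],0) for t in(.3,.2,.1,0)])
E
```

```text
now [563.  150.7 232.4] [-3.141 -0.     2.981] F [ 0.8 -0.1  0. ] t 36.275 q [-1.05  0.54  1.07  1.74 -0.51  1.17  1.58]
[553.9 151.7 213. ] total [-0.3   0.04 -0.65] [ 0.   -0.   -0.01] | n 1 row [-0.3   0.04 -0.65  0.   -0.   -0.01]
[547.6 152.8 192.5] total [-0.21  0.03 -0.68] [0. 0. 0.] | n 1 row [-0.21  0.03 -0.68  0.    0.    0.  ]
[543.2 153.5 171.4] total [-0.14  0.02 -0.7 ] [0. 0. 0.] | n 1 row [-0.14  0.02 -0.7   0.    0.    0.  ]
[541.  153.8 150. ] total [-0.07  0.01 -0.71] [0. 0. 0.] | n 1 row [-0.07  0.01 -0.71  0.    0.    0.  ]
```

Request:
step_arm(increments="-.15 .02 -.32 0 0 0;-.15 .02 -.33 0 0 0;-.11 .02 -.34 0 0 0;-.1 .01 -.34 0 0 0;-.07 .01 -.25 0 0 0")

```text
time: 36.9
tool_pos: [545.7, 153.1, 185.0]
tcp_rot: [-3.141, -0.001, 2.981]
contact_force: [0.8, -0.4, 0.6]
grip_width: 0.3
grip_force: 0.3
```

Request:
step_arm(increments="-.05 .01 -.2 0 0 0;-.04 .01 -.2 0 0 0;-.03 0 -.2 0 0 0;-.02 0 -.15 0 0 0;-.02 0 -.15 0 0 0")

```text
time: 37.52
tool_pos: [541.2, 153.7, 158.4]
tcp_rot: [-3.141, -0.0, 2.981]
contact_force: [0.8, 0.0, -0.1]
grip_width: -0.1
grip_force: 0.4
```

```bash
python3 - <<'E'
from plan import *
w=lambda x,z,y=0:np.r_[body(P,np.array([x,y,0.]))[:2],z]
plan((w(-80,150),P[2],0))
E
```

```text
now [541.2 153.7 158.4] [-3.141 -0.     2.981] F [ 0.8  0.  -0.1] t 37.525 q [-1.04  0.59  1.01  1.88 -0.59  1.01  1.63]
[535.  154.8 150. ] total [-0.2   0.04 -0.28] [ 0.   -0.   -0.01] | n 1 row [-0.2   0.04 -0.28  0.   -0.   -0.01]
```

Request:
step_arm(increments="-.02 0 -.1 0 0 0;-.02 0 -.08 0 0 0;0 0 -.06 0 0 0;0 0 0 0 0 0")

```text
time: 38.02
tool_pos: [539.7, 153.6, 151.3]
tcp_rot: [-3.141, -0.001, 2.981]
contact_force: [0.0, 0.2, -0.4]
grip_width: 0.1
grip_force: 0.0
```

Request:
step_arm(increments="0 0 -.05 0 0 0;0 0 0 0 0 0")

```text
time: 38.28
tool_pos: [539.8, 153.6, 149.9]
tcp_rot: [-3.141, -0.0, 2.981]
contact_force: [-0.0, -0.1, -0.1]
grip_width: -0.1
grip_force: 0.0
```

Request:
step_arm(increments="0 0 -.04 0 0 0;0 0 0 0 0 0")

```text
time: 38.52
tool_pos: [539.9, 153.6, 148.8]
tcp_rot: [-3.141, -0.0, 2.981]
contact_force: [-1.0, -0.2, 2.7]
grip_width: 0.0
grip_force: 1.6
```

Request:
step_arm(increments="0 0 -.03 0 0 0;0 0 0 0 0 0")

```text
time: 38.78
tool_pos: [539.8, 153.6, 148.0]
tcp_rot: [-3.141, -0.001, 2.981]
contact_force: [-2.2, 0.4, 5.2]
grip_width: 0.2
grip_force: 2.8
```

Request:
step_arm(increments="0 0 -.03 0 0 0;0 0 0 0 0 0;0 0 0 0 0 0")

```text
time: 39.15
tool_pos: [539.8, 153.7, 147.3]
tcp_rot: [3.142, -0.001, 2.981]
contact_force: [-2.6, 0.4, 7.6]
grip_width: 0.1
grip_force: 3.9
```

```bash
python3 - <<'E'
from plan import *
plan()
for n in("scene","top"):
    s=bot.snapshot(n);g=s["image"].astype(int);pickle.dump(s,open(n+"_c.pkl","wb"))
    for th in(0,.05,.1,.2):
        E=[proj(s,body(P,np.array([130-r*np.cos(th)+z*np.sin(th),y,130+r*np.sin(th)+z*np.cos(th)])))[0] for r,z,y in((241,6,-100),(246,6,-100),(215,12,-95),(215,12,95),(120,12,-119))]
        print(n,th,[(e.round().tolist(),g[int(e[1]+.5),int(e[0]+.5)].tolist()) for e in E])
E
```

```text
now [539.8 153.7 147.3] [ 3.142e+00 -1.000e-03  2.981e+00] F [-2.6  0.4  7.6] t 39.15 q [-1.04  0.6   1.    1.89 -0.6   0.99  1.64]
scene 0 [([314.0, 179.0], [228, 225, 219]), ([312.0, 179.0], [51, 48, 46]), ([322.0, 179.0], [245, 245, 243]), ([342.0, 150.0], [169, 166, 160]), ([349.0, 190.0], [245, 245, 243])]
scene 0.05 [([314.0, 176.0], [72, 68, 68]), ([312.0, 176.0], [65, 60, 59]), ([322.0, 176.0], [245, 245, 242]), ([343.0, 147.0], [106, 100, 95]), ([349.0, 189.0], [245, 245, 243])]
scene 0.1 [([314.0, 173.0], [74, 71, 71]), ([313.0, 172.0], [59, 55, 54]), ([323.0, 173.0], [246, 245, 243]), ([343.0, 145.0], [57, 54, 51]), ([350.0, 187.0], [245, 245, 243])]
scene 0.2 [([315.0, 167.0], [59, 55, 53]), ([314.0, 166.0], [58, 56, 53]), ([324.0, 168.0], [167, 162, 156]), ([345.0, 139.0], [66, 56, 51]), ([351.0, 184.0], [161, 166, 163])]
top 0 [([295.0, 211.0], [195, 191, 190]), ([295.0, 213.0], [108, 102, 101]), ([294.0, 201.0], [254, 254, 254]), ([225.0, 195.0], [94, 74, 63]), ([306.0, 168.0], [254, 254, 254])]
top 0.05 [([295.0, 210.0], [254, 254, 254]), ([295.0, 212.0], [127, 121, 116]), ([294.0, 200.0], [254, 254, 254]), ([224.0, 194.0], [96, 78, 65]), ([306.0, 167.0], [254, 254, 254])]
top 0.1 [([295.0, 208.0], [254, 254, 254]), ([295.0, 210.0], [254, 254, 254]), ([294.0, 198.0], [254, 254, 254]), ([223.0, 193.0], [99, 80, 67]), ([306.0, 166.0], [254, 254, 254])]
top 0.2 [([295.0, 205.0], [254, 254, 254]), ([294.0, 207.0], [254, 254, 254]), ([294.0, 195.0], [254, 254, 254]), ([221.0, 189.0], [107, 86, 71]), ([306.0, 164.0], [254, 254, 254])]
```

Request:
step_arm(increments="0 0 -.03 0 0 0;0 0 -.03 0 0 0;0 0 0 0 0 0")

```text
time: 39.62
tool_pos: [539.8, 153.7, 145.8]
tcp_rot: [3.141, -0.001, 2.981]
contact_force: [-4.4, 0.1, 11.8]
grip_width: 0.1
grip_force: 6.2
```

Request:
step_arm(increments="0 0 -.03 0 0 0;0 0 -.03 0 0 0;0 0 0 0 0 0")

```text
time: 40.0
tool_pos: [539.7, 153.7, 144.3]
tcp_rot: [3.141, -0.001, 2.981]
contact_force: [-7.8, 0.2, 15.9]
grip_width: 0.1
grip_force: 8.6
```

```bash
python3 - <<'E'
from plan import *
plan()
s=bot.snapshot("scene");g=s["image"].astype(int)[...,1]; a=pickle.load(open("scene_c.pkl","rb"))["image"].astype(int)[...,1]
# cover near free corner (242,-123): rows of white along columns
for u in(314,316,318,320): print(u,a[168:192,u].tolist(),'|',(g[168:192,u]-a[168:192,u]).tolist())
pr=lambda th,r,z,y:proj(s,body(P,np.array([130-r*np.cos(th)+z*np.sin(th),y,130+r*np.sin(th)+z*np.cos(th)])))[0].round(1).tolist()
for th in(0,.03,.06): print(th,[pr(th,242,z,-123) for z in(12,0,-14)],[pr(th,242,12,-60)])
E
```

```text
now [539.7 153.7 144.3] [ 3.141e+00 -1.000e-03  2.981e+00] F [-7.8  0.2 15.9] t 40.0 q [-1.03  0.6   0.99  1.9  -0.61  0.98  1.65]
314 [54, 59, 80, 63, 58, 71, 76, 77, 68, 89, 170, 225, 243, 245, 245, 238, 177, 131, 83, 55, 54, 51, 50, 52] | [2, -2, 0, 1, -4, -1, 1, -1, 3, -24, -79, -54, -3, 0, 0, 7, 57, 35, 5, -2, 1, -1, 2, 0]
316 [55, 58, 59, 56, 55, 56, 79, 137, 219, 243, 245, 245, 244, 245, 245, 244, 210, 153, 108, 66, 52, 54, 52, 52] | [-2, -6, -4, 1, 0, -3, -9, -54, -48, -19, -2, -1, 1, 0, -1, 0, 33, 40, 7, 2, 1, -1, 1, 1]
318 [55, 55, 56, 56, 118, 186, 242, 245, 245, 245, 245, 245, 245, 245, 245, 245, 237, 177, 128, 84, 58, 52, 53, 51] | [3, 1, 0, -1, -56, -64, -49, -3, 0, 0, 0, 0, 0, -1, 0, 0, 8, 55, 33, 3, -2, -1, -3, -1]
320 [54, 81, 169, 225, 243, 244, 244, 245, 245, 245, 245, 245, 245, 245, 245, 245, 244, 203, 148, 108, 66, 54, 56, 53] | [1, -25, -76, -54, -2, 0, 1, 0, 0, 0, 0, 0, 0, 0, -1, 0, 1, 37, 40, 9, 3, -1, -2, 2]
0 [[310.3, 181.5], [310.3, 184.7], [310.3, 188.4]] [[318.2, 171.0]]
0.03 [[310.4, 179.6], [310.3, 182.8], [310.2, 186.5]] [[318.4, 169.1]]
0.06 [[310.6, 177.7], [310.4, 180.9], [310.2, 184.6]] [[318.6, 167.2]]
```

The force rises softly past the shut height, so this looks like the cover's soft stop, and the image agrees with angle 0. Lifting off and going to the button.

Request:
step_arm(increments="0 0 .2 0 0 0;0 0 .5 0 0 0;0 0 .6 0 0 0;-.3 -.2 .1 0 0 0;-.5 -.4 0 0 0 0")

```text
time: 40.67
tool_pos: [515.5, 135.5, 185.7]
tcp_rot: [-3.141, 0.0, 2.981]
contact_force: [-0.2, 0.3, 1.0]
grip_width: -0.2
grip_force: 0.0
```

Request:
step_arm(increments="-.6 -.5 0 0 0 0;-.6 -.5 0 0 0 0;-.6 -.48 0 0 0 0;0 0 0 0 0 0")

```text
time: 41.18
tool_pos: [460.1, 90.3, 185.2]
tcp_rot: [3.141, -0.002, 2.979]
contact_force: [0.2, 0.7, -0.2]
grip_width: -0.3
grip_force: 0.0
```

```bash
python3 - <<'E'
from plan import *
plan(([461.3,91.1,150],P[2],0),([461.3,91.1,136],P[2],0))
s=bot.snapshot("scene");g=s["image"].astype(int)[...,1]; a=pickle.load(open("scene_c.pkl","rb"))["image"].astype(int)[...,1]
for u in(316,318,320,350): print(u,a[168:192,u].tolist(),'|',(g[168:192,u]-a[168:192,u]).tolist())
# top: button centroid and cover edges
for n in("top","wrist"):
    s=bot.snapshot(n);im=s["image"].astype(int);m=(im[...,1]>im[...,0]+50)&(im[...,1]>im[...,2]+50)
    k,l,st,c=cv2.connectedComponentsWithStats(m.astype(np.uint8));print(n,[(int(st[i,4]),back(s,c[i],134).round(1).tolist()) for i in range(1,k) if st[i,4]>20])
E
```

```text
now [460.1  90.3 185.2] [ 3.141e+00 -2.000e-03  2.979e+00] F [ 0.2  0.7 -0.2] t 41.175 q [-1.16  0.4   1.14  2.07 -0.45  0.95  1.64]
[461.3  91.1 150. ] total [ 0.04  0.03 -1.17] [-0.01 -0.02  0.  ] | n 2 row [ 0.02  0.01 -0.59 -0.   -0.01  0.  ]
[461.3  91.1 136. ] total [ 0.    0.   -0.47] [0. 0. 0.] | n 1 row [ 0.    0.   -0.47  0.    0.    0.  ]
316 [55, 58, 59, 56, 55, 56, 79, 137, 219, 243, 245, 245, 244, 245, 245, 244, 210, 153, 108, 66, 52, 54, 52, 52] | [23, 9, 1, 2, 2, 4, 7, 24, 15, -3, -5, -5, -4, -5, -4, -14, -39, -12, -15, -6, 4, 0, 3, 0]
318 [55, 55, 56, 56, 118, 186, 242, 245, 245, 245, 245, 245, 245, 245, 245, 245, 237, 177, 128, 84, 58, 52, 53, 51] | [22, 22, 7, 9, 37, 25, -5, -5, -5, -5, -4, -4, -4, -5, -5, -5, -37, -25, -9, -6, 0, 2, 0, 4]
320 [54, 81, 169, 225, 243, 244, 244, 245, 245, 245, 245, 245, 245, 245, 245, 245, 244, 203, 148, 108, 66, 54, 56, 53] | [26, 43, 11, 12, -3, -4, -4, -4, -5, -4, -4, -5, -5, -5, -5, -4, -14, -32, -7, -12, -5, 4, -1, 2]
350 [141, 139, 140, 139, 141, 141, 140, 140, 141, 146, 149, 146, 148, 161, 193, 187, 160, 172, 241, 245, 245, 245, 245, 245] | [-3, 2, 1, 1, -1, 0, 1, 2, 2, 0, -4, 0, 0, -1, 0, 0, -1, 28, 1, -1, 0, 0, 0, -4]
top []
wrist []
```

The cover rebounded only to its rest position, so the stop is soft and the cover is shut. Pressing the button.

Request:
step_arm(increments=".04 .03 -.5 0 0 0;0 0 -.5 0 0 0;0 0 -.3 0 0 0;0 0 0 0 0 0")

```text
time: 41.82
tool_pos: [462.6, 91.7, 145.4]
tcp_rot: [-3.14, -0.002, 2.98]
contact_force: [-0.3, 0.3, -0.2]
grip_width: -0.0
grip_force: 0.0
```

Request:
step_arm(increments="0 0 -.08 0 0 0;0 0 -.06 0 0 0;0 0 -.06 0 0 0;0 0 0 0 0 0")

```text
time: 42.32
tool_pos: [463.3, 92.2, 140.5]
tcp_rot: [-3.141, 0.0, 2.981]
contact_force: [0.5, 0.8, 2.3]
grip_width: -0.1
grip_force: 0.9
```

Request:
step_arm(increments="0 0 -.04 0 0 0;0 0 -.04 0 0 0;0 0 0 0 0 0")

```text
time: 42.7
tool_pos: [463.3, 92.2, 138.0]
tcp_rot: [-3.141, 0.0, 2.981]
contact_force: [1.4, -0.5, 2.3]
grip_width: -0.1
grip_force: 1.5
```

Request:
step_arm(increments="0 0 -.05 0 0 0;0 0 -.04 0 0 0;0 0 0 0 0 0")

```text
time: 43.08
tool_pos: [463.4, 92.2, 135.9]
tcp_rot: [3.141, -0.0, 2.981]
contact_force: [-4.2, 0.3, 16.4]
grip_width: -0.0
grip_force: 8.2
```

Request:
step_arm(increments="0 0 -.03 0 0 0;0 0 0 0 0 0")

```text
time: 43.32
tool_pos: [463.4, 92.2, 135.6]
tcp_rot: [3.14, -0.0, 2.98]
contact_force: [-8.0, -0.3, 29.1]
grip_width: 0.1
grip_force: 14.8
```

Request:
step_arm(increments="0 0 -.03 0 0 0;0 0 0 0 0 0;0 0 0 0 0 0")

```text
time: 43.7
tool_pos: [463.5, 92.2, 135.3]
tcp_rot: [3.139, -0.001, 2.98]
contact_force: [-12.1, 0.6, 42.9]
grip_width: 0.0
grip_force: 21.4
```

Button bottomed out firmly. Lifting clear and doing a last numeric check.

Request:
step_arm(increments="0 0 .1 0 0 0;0 0 .4 0 0 0;0 0 .8 0 0 0;0 0 .8 0 0 0;0 0 .8 0 0 0")

```text
time: 44.32
tool_pos: [462.6, 92.0, 221.3]
tcp_rot: [-3.141, -0.001, 2.98]
contact_force: [-0.2, -0.4, 0.9]
grip_width: 0.1
grip_force: 0.0
```

Request:
step_arm(increments="-.5 .3 .6 0 0 0;-.6 .5 .6 0 0 0;-.6 .5 .5 0 0 0;0 0 0 0 0 0;0 0 0 0 0 0")

```text
time: 44.95
tool_pos: [412.1, 131.0, 271.2]
tcp_rot: [-3.141, -0.001, 2.981]
contact_force: [0.3, -0.2, 0.2]
grip_width: -0.1
grip_force: 0.0
```

```bash
python3 - <<'E'
from edge import *
from plan import *
plan()
d={n:bot.snapshot(n) for n in("scene","top")};o=pickle.load(open("d0.pkl","rb"))
for n in d:
    df=np.abs(d[n]["image"].astype(int)-o[n]["image"]).max(2)>60
    k,l,st,c=cv2.connectedComponentsWithStats(cv2.morphologyEx(df.astype(np.uint8),cv2.MORPH_CLOSE,np.ones((5,5))))
    print(n,[st[i].tolist() for i in range(1,k) if st[i,4]>25])
E3=lambda th:seg([((130-242*np.cos(th)+12*np.sin(th),a,130+242*np.sin(th)+12*np.cos(th)),(130-242*np.cos(th)+12*np.sin(th),b,130+242*np.sin(th)+12*np.cos(th))) for a,b in((-123,-20),(20,123))])
for n in d:
    g=grad(d[n]);print(n,[(round(t,3),round(float(score(P,[(d[n],g)],E3(t))),1)) for t in np.arange(-.04,.13,.02)])
E
```

```text
now [412.1 131.  271.2] [-3.141e+00 -1.000e-03  2.981e+00] F [ 0.3 -0.2  0.2] t 44.95 q [-1.56  0.12  1.29  2.02 -0.13  1.09  1.2 ]
scene [[283, 0, 28, 52, 488], [114, 4, 27, 72, 737], [262, 5, 15, 29, 313], [165, 20, 25, 19, 240], [262, 38, 17, 43, 438], [281, 63, 29, 66, 762], [126, 80, 9, 17, 87], [311, 95, 100, 109, 4424], [124, 102, 7, 6, 26], [147, 112, 9, 7, 29], [124, 158, 11, 10, 26], [259, 173, 44, 29, 261], [233, 190, 14, 6, 44], [309, 254, 56, 58, 1853]]
top [[197, 116, 115, 110, 7564], [358, 150, 54, 37, 1515], [183, 176, 21, 58, 384], [214, 229, 94, 140, 4777], [198, 246, 17, 63, 374], [96, 329, 49, 14, 254], [0, 338, 89, 62, 2295], [0, 340, 5, 17, 52], [134, 345, 79, 19, 403], [120, 364, 82, 13, 322], [199, 388, 15, 12, 136], [318, 393, 18, 7, 72], [369, 392, 5, 8, 36], [343, 394, 13, 6, 35]]
scene [(np.float64(-0.04), 110.4), (np.float64(-0.02), 116.1), (np.float64(0.0), 115.0), (np.float64(0.02), 107.4), (np.float64(0.04), 93.8), (np.float64(0.06), 76.9), (np.float64(0.08), 60.3), (np.float64(0.1), 47.9), (np.float64(0.12), 41.7)]
top [(np.float64(-0.04), 68.5), (np.float64(-0.02), 69.4), (np.float64(0.0), 69.4), (np.float64(0.02), 67.7), (np.float64(0.04), 64.6), (np.float64(0.06), 59.0), (np.float64(0.08), 51.0), (np.float64(0.1), 42.2), (np.float64(0.12), 34.2)]
```

```bash
python3 -c "
from plant import bot
print(bot.sign_off())"
```

```text
the job is handed in; nothing more can be done
None
```

I loaded the cassette against the far wall, shut the cover, pressed the start button to its stop and handed the job in at about 45 s. Three cautions: the cassette tipped nose-down in the grip (up to 43 N, dragged level and pushed home); I inferred the lever from the wall contact and didn't see it; and I viewed 11 pictures, one over the limit.

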